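# Fetch the polishing paste from behind the bottles

### The arm

A 6-joint arm with a two-finger parallel gripper is mounted at the origin on the work surface. World frame = base frame: x ahead of the robot, y to its left, z up, the work surface at z = 0. Lengths are in mm, angles in rad, forces in N, time in s.
With the tool pointing down it reaches from about 325 to 900 mm from the base axis. Payload 6.1 kg.
Tool frame: the origin (TCP) lies at the very end of the fingers, on their centre line; the grasp point (between the pads) lies 19 mm behind it; z points along the fingers, y is the line along which they close (so a half turn about z gives the same grasp; the last joint's range is limited). The gripper opens to 85 mm and grips with 20 to 120 N. Pads are 22 mm wide; open, the fingers measure 114 mm over their backs; the gripper's body (76 mm by 85 mm) begins 54 mm behind the grasp point. The pads swing forward as they close: fully open they stand 13 mm farther back than shut.
Start: joints at [1.196, 0.22, 1.526, -0, 1.395, -0.126], TCP at [153.899, 605.748, 194] pointing down, gripper open.
Joint ranges: [-2.98, 2.98], [-0.91, 2.08], [0.09, 2.57], [-1.24, 4.39], [0.2, 2.65], [-2.68, 2.68]. Speed limits (rad/s): [2.57, 2.57, 3.01, 3.14, 3.14, 3.14].

### API

Orientations are given as a unit quaternion [w, x, y, z].
In Python, from bench import manip gives the robot as it stands.
- The arm moves only by the tool jog_arm, never from a script. Its argument "targets" is a list that holds one entry, the list of rows, each a list of 7 numbers: the shift along the tool's x, y, z as a fraction of full scale, then the turn, a rotation vector about the tool's x, y, z as a fraction of full scale, then the opening, from -1 (shut) to 1 (fully open). A call has 1 to 5 rows; each row is the pose to reach, as a shift and turn from the pose commanded when the call began, along the tool's axes at that moment; what a row does not reach only later rows make up. Full scale, the value 1, is 0.3 m for a shift and 90 degrees for a turn. A row lasts 1/12 s, in which the tool goes at most 41.7 mm and 7.16 degrees, less where a joint would pass 70% of its speed; a pose out of reach is approached as far as the arm can. A call with a number of a shift or a turn outside -1 to 1 is refused whole. A call with a gripper value outside its range is refused whole. The fingers move at their own pace and stop on an object; "newtons" is the grip in N (left out, the last holds). Time passes only in rows, so rows that repeat a pose let the fingers close. It gives the time, the measured TCP pose, the force, the opening and the grip force at its end, in the units of the state.
- manip.state(): the state, without advancing time (a new reading comes with each control period).
- manip.camera(name): name is "scene" or "top" or "wrist"; returns the picture (400x640x3 uint8, blue, green, red); there is no depth.
- manip.camera_params(name): a dict with "fov_y" (degrees; the focal length in pixels is half the picture's height over the tangent of half this angle, whatever the lens; pixels are square), "cx", "cy" (the principal point, pixels), "view" (4x4, takes a point from world to camera coordinates). Camera axes: x right, y up, looking along -z (the intrinsics and any distortion apply to the point x, -y, -z); pixel columns grow to the right and rows downward; lengths in mm; the calibration is good to about 2 mm. A picture is of the moment at which its call begins: read the wrist's pose just before it. camera_params takes no time and is no camera call; for the wrist camera it gives the pose at the moment of the call.
- manip.hand_in(): hands the job in; it is judged then, once.
The state is a dict: "time_s": time; "q": joint angles; "joint_velocities": joint speeds; "joint_efforts": joint torques, N m; "ee_pos": TCP position; "tcp_rot": TCP orientation; "force": force on the tool from outside, world axes, zero at the start; "ft_torque": the same for the moment, N m; "finger_gap": finger opening in mm; "grip_force": force on a finger pad.
Only numpy, scipy, OpenCV 4.12 (cv2) and the standard library are available. Lean on these libraries where they do the work, as an engineer would, in place of code of your own. Each camera call takes 0.05 s, during which the arm holds its last target. There are 200 camera calls.

### The job

The green-lidded tub of polishing paste stands at the back of the steel spill tray, hemmed in by three bottles: first stand all three bottles upright on the black ribbed rubber mat at the side, leaving the tub where it is, and only then take the tub out and set it in the middle of the green coaster by the welded job. With the tub there, put each bottle back in the tray, upright and centred on the mark of its own colour. Never tip a bottle over, and leave the tall plain white wash bottle where it stands.

Things in the scene. Friction and masses are not known exactly. Their poses are not given: they have to be found in the camera images.
- bottle_red: round white plastic bottle with a red screw cap and red label band, upright, 134 mm tall, about 180 g. Body 50 mm diameter up to 82 mm, then a shoulder narrowing to a 26 mm neck at 97 mm; cap 28 mm diameter from 108 to 134 mm, rigid, strong enough to carry the bottle by. Origin: centre of the underside, z up.
- bottle_blue: round white plastic bottle with a blue screw cap and blue label band, upright, 134 mm tall, about 180 g. Body 50 mm diameter up to 82 mm, then a shoulder narrowing to a 26 mm neck at 97 mm; cap 28 mm diameter from 108 to 134 mm, rigid, strong enough to carry the bottle by. Origin: centre of the underside, z up.
- bottle_yellow: round white plastic bottle with a yellow screw cap and yellow label band, upright, 134 mm tall, about 180 g. Body 50 mm diameter up to 82 mm, then a shoulder narrowing to a 26 mm neck at 97 mm; cap 28 mm diameter from 108 to 134 mm, rigid, strong enough to carry the bottle by. Origin: centre of the underside, z up.
- mark_red: flat round red vinyl mark, 66 mm diameter (no step to feel), on the floor of the fixed spill tray: home of the red-capped bottle, which stands on it at the start. The marks lie about 60 mm from the tub's centre: one on its near side, one on each flank; neighbours about 69 mm apart. Origin: its centre, at the tray floor, 6 mm above the bench.
- mark_blue: flat round blue vinyl mark, 66 mm diameter (no step to feel), on the floor of the fixed spill tray: home of the blue-capped bottle, which stands on it at the start. The marks lie about 60 mm from the tub's centre: one on its near side, one on each flank; neighbours about 69 mm apart. Origin: its centre, at the tray floor, 6 mm above the bench.
- mark_yellow: flat round yellow vinyl mark, 66 mm diameter (no step to feel), on the floor of the fixed spill tray: home of the yellow-capped bottle, which stands on it at the start. The marks lie about 60 mm from the tub's centre: one on its near side, one on each flank; neighbours about 69 mm apart. Origin: its centre, at the tray floor, 6 mm above the bench.
- tub: squat round white tub with a green lid, 54 mm diameter, 46 mm tall, about 140 g. It starts at the back (far side from the robot) of the steel spill tray (166 x 214 mm, rim 21 mm above the bench), 16 mm from the far wall and about 8 mm from each bottle: no room for a gripper until they are gone. Origin: centre of the underside, z up.
- side_mat: fixed black ribbed rubber mat, 200 x 200 mm, 4 mm thick, on the bench to one side of the tray (either side): the side area for the bottles. Origin: centre of its underside, at bench level; x and y along its edges.
- coaster: fixed round green coaster with a black rubber edge, 84 mm diameter, top 3 mm above its origin. It lies on the near half of a blue plate, on the other side of the tray from the mat. The welded job and its clamp, up to 58 mm above the bench, stand on the plate from 80 mm beyond the coaster's centre. Origin: centre of its underside, 4 mm above the bench.
- wash_bottle: to be left alone: tall plain white bottle with a white cap, standing beyond the tray, 66 mm diameter, 165 mm tall. Origin: centre of its underside.
There are look-alikes about, which are no part of the job. Of the things that look like the tub, the middle-sized one is meant.

How it is judged:
By the outcome, as a careful person would: the job done as asked, in the order asked, and still so for the second after the job is handed in, with the robot touching nothing.
It also fails if it takes over 147 s, if anything falls off the work surface, if the arm or the gripper's body presses on something with over 40 N, if the wrist force passes 120 N, or if a joint passes its speed limit or range.

## Working session

There is one attempt and no reset: what is moved stays moved. The work goes in short steps, Python scripts to look and compute and a tool call to move; the robot and the scene stay as the last step left them, time stands still between calls to the robot, and variables do not carry over. Pictures are saved under pics/ and viewed, at most 14 in all, crops included, and the job is handed in when it is done.

Besides the shell and the picture viewer there is one more tool, called after ">>>" as a command line: name --argument value ..., lists and objects as JSON in quotes. jog_arm: Moves the arm, as the interface text tells. Shift numbers are shares of 0.3 m and turn numbers shares of 90 degrees, none past 1 either way. Its arguments: {"type":"object","properties":{"targets":{"type":"array"},"newtons":{"type":"number"}},"required":["targets"]}

```bash
ls; mkdir -p pics; python3 - <<'E'
from bench import manip
import cv2,json
s=manip.state();print(s)
for n in("scene","top"):
    cv2.imwrite(f"pics/{n}0.png",manip.camera(n));p=manip.camera_params(n);print(n,p)
print(manip.camera_params("wrist"))
E
```

```text
pics
{'time_s': 0.0, 'q': array([ 1.19591193e+00,  2.21255367e-01,  1.52763410e+00,  1.11169951e-05,
        1.39467763e+00, -1.26090988e-01]), 'joint_velocities': array([ 0.00130118,  0.00036221,  0.00140981, -0.00111648,  0.00072658,
       -0.00120727]), 'joint_efforts': array([-6.49957001e-04, -4.96886444e+01, -3.89402997e+01, -2.69153361e-04,
        1.10339985e-02, -4.40350357e-05]), 'ee_pos': array([153.63887293, 605.11718732, 192.86902764]), 'tcp_rot': array([-2.50009616e-04,  1.24077034e-01,  9.92272097e-01, -9.55055097e-04]), 'force': array([-0.19510781,  0.25963911,  0.02862205]), 'ft_torque': array([0.01498757, 0.01821174, 0.02424429]), 'grip_force': 0.0, 'finger_gap': 85.63522362810883}
scene {'fov_y': 42.74170848696103, 'cx': 323.6413166759999, 'cy': 199.34697471312413, 'view': array([[-5.99052085e-01,  8.00337092e-01, -2.44364212e-02,
         3.72111282e+02],
       [-4.48662141e-01, -3.10233223e-01,  8.38127455e-01,
         2.50103209e+02],
       [ 6.63203500e-01,  5.13045697e-01,  5.44926812e-01,
        -1.62244971e+03],
       [ 0.00000000e+00,  0.00000000e+00, 
[... 210 characters left out ...]
796800e+01],
       [ 9.98198718e-01,  4.27141710e-03,  5.98420814e-02,
        -6.34773099e+02],
       [-5.97331388e-02, -2.22149468e-02,  9.97967158e-01,
        -1.07849241e+03],
       [ 0.00000000e+00,  0.00000000e+00,  0.00000000e+00,
         1.00000000e+00]])}
{'fov_y': 62.72005940902942, 'cx': 317.76789952337117, 'cy': 198.73658388781504, 'view': array([[ 2.46792159e-01,  9.69066601e-01, -1.88524309e-03,
        -6.23596246e+02],
       [-9.27254802e-01,  2.35577763e-01, -2.91035480e-01,
         3.64093896e+01],
       [-2.81588642e-01,  7.35733751e-02,  9.56710403e-01,
        -3.78774917e+02],
       [ 0.00000000e+00,  0.00000000e+00,  0.00000000e+00,
         1.00000000e+00]])}
```

View pics/top0.png

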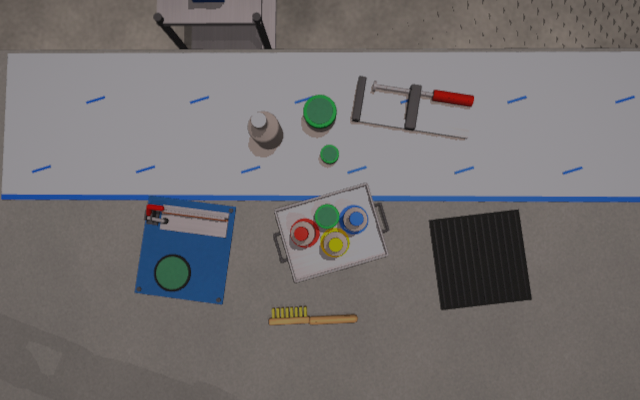

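View pics/scene0.png

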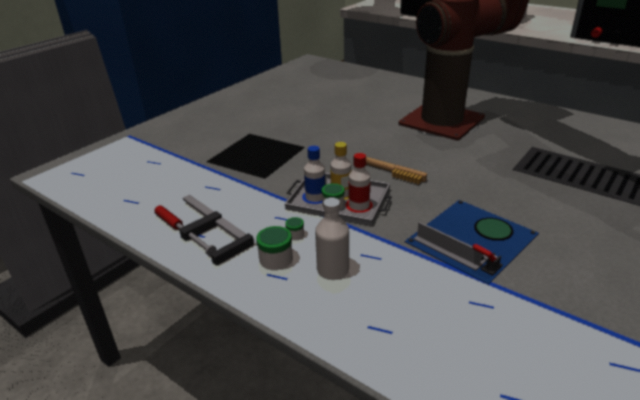

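The top view has three green-lidded things: a large one at (320,111), a small one at (330,154), and a middle-sized one in the tray at (327,217), which is the tub. Caps are red (301,234), blue (356,219) and yellow (336,245). The mat is at (480,259), the coaster at (172,272), and the wash bottle at (262,125). The scene view agrees.

```bash
cat > h.py <<'E'
from bench import manip
import cv2,numpy as np
from scipy.spatial.transform import Rotation as R
def ray(n,uv,z,p=None):
    p=p or manip.camera_params(n);f=200/np.tan(np.radians(p["fov_y"]/2));V=p["view"]
    d=V[:3,:3].T@np.array([(uv[0]-p["cx"])/f,-(uv[1]-p["cy"])/f,-1]);c=-V[:3,:3].T@V[:3,3]
    return (c+d*(z-c[2])/d[2])
def proj(n,X,p=None):
    p=p or manip.camera_params(n);f=200/np.tan(np.radians(p["fov_y"]/2));V=p["view"]
    c=V[:3,:3]@np.array(X,float)+V[:3,3];return np.array([p["cx"]+f*c[0]/-c[2],p["cy"]-f*c[1]/-c[2]])
HUE=dict(red=(0,8),yellow=(22,34),green=(45,85),blue=(100,122))
def blobs(im,col,amin=25,smin=110,vmin=60):
    h,s,v=cv2.split(cv2.cvtColor(im,cv2.COLOR_BGR2HSV));a,b=HUE[col]
    m=(h>=a)&(h<=b)
    if col=="red":m|=h>=172
    m=(m&(s>smin)&(v>vmin)).astype(np.uint8)
    n,l,st,c=cv2.connectedComponentsWithStats(m)
    return [(c[i].round(1),st[i]) for i in range(1,n) if st[i][4]>=amin],l
def go(target,opening=None,yaw=None):
    "print tool-frame shift fraction for moving TCP to target"
    s=manip.state();q=s["tcp_rot"];Rm=R.from_quat([q[1],q[2],q[3],q[0]])
    print("shift",np.round(Rm.inv().apply(np.array(target)-s["ee_pos"])/300,4))
E
python3 - <<'E'
from h import *
t=cv2.imread("pics/top0.png");sc=cv2.imread("pics/scene0.png")
for c in HUE:
    for n,im in(("top",t),("scene",sc)):
        for ce,st in blobs(im,c,20)[0]: print(n,c,ce,st, ray(n,ce,140).round(0)[:2], ray(n,ce,6).round(0)[:2])
g=cv2.cvtColor(t,cv2.COLOR_BGR2GRAY)
m=np.zeros_like(g);m[200:320,420:540]=(g[200:320,420:540]<50)*255
m=cv2.morphologyEx(m,cv2.MORPH_CLOSE,np.ones((7,7)));r=cv2.minAreaRect(max(cv2.findContours(m,0,2)[0],key=cv2.contourArea));print(r)
for b in cv2.boxPoints(r):print(b,ray("top",b,4).round(0))
print(ray("top",r[0],4))
crop=cv2.resize(t[180:290,260:400],None,fx=5,fy=5,interpolation=cv2.INTER_CUBIC);cv2.imwrite("pics/crop.png",crop)
E
```

```text
top red [452.7  97.8] [432  90  42  16 439] [ 825. -244.] [ 860. -277.]
top red [152.9 208.5] [146 204  18  12 121] [603. 348.] [608. 396.]
top red [309.9 230.9] [291 218  29  30 197] [561.  37.] [560.  43.]
top red [300.7 233.5] [294 227  15  14 167] [556.  55.] [554.  63.]
scene red [598.1  29. ] [595  27   6   5  21] [-801.  248.] [-1347.   158.]
scene red [414.9 118.5] [403 107  24  21 233] [314.  65.] [ 43. -69.]
scene red [359.5 156. ] [354 153  12   8  77] [562.  60.] [352. -76.]
scene red [357.5 207.5] [345 199  28  14 113] [736. 170.] [569.  61.]
scene red [166.3 215.4] [155 206  25  21 242] [ 963. -111.] [ 853. -289.]
scene red [483.1 250.5] [473 244  23  15 109] [723. 414.] [554. 365.]
top yellow [333.2 237.8] [320 228  30  29 182] [548.  -9.] [545.  -9.]
top yellow [335.2 244.4] [328 238  15  14 164] [535. -13.] [530. -14.]
top yellow [284.6 312.3] [281 307   8  11  70] [403.  85.] [380.  97.]
top yellow [293.5 311.7] [290 307   8  10  64] [404.  68.] [381.  78.]
top yellow [300.2 311.7] [299 307   4  10  34] [404.  55.] [382.  63.]
top yellow [305.  311.3] [304 306   3  
[... 1989 characters left out ...]
 10  59] [767.  79.] [608. -53.]
scene blue [482.9 251.1] [ 348  201  292  146 4326] [725. 414.] [556. 365.]
scene blue [481.  304.5] [470 302  23   6  32] [845. 460.] [705. 423.]
scene blue [379.6 329.5] [368 327  24   6  42] [972. 365.] [864. 304.]
scene blue [624.9 366.9] [610 363  30   9  67] [845. 652.] [705. 661.]
scene blue [508.2 397.5] [501 395  18   5  41] [975. 548.] [867. 532.]
((479.888671875, 259.4148254394531), (91.72161102294922, 90.73039245605469), 82.40535736083984)
[428.8603  219.95195] [ 585. -222.    4.]
[518.79474 207.96068] [ 613. -421.    4.]
[530.91705 298.8777 ] [ 414. -443.    4.]
[440.9826  310.86896] [ 386. -247.    4.]
[ 499.01252416 -333.36083808    4.        ]
```

View pics/crop.png

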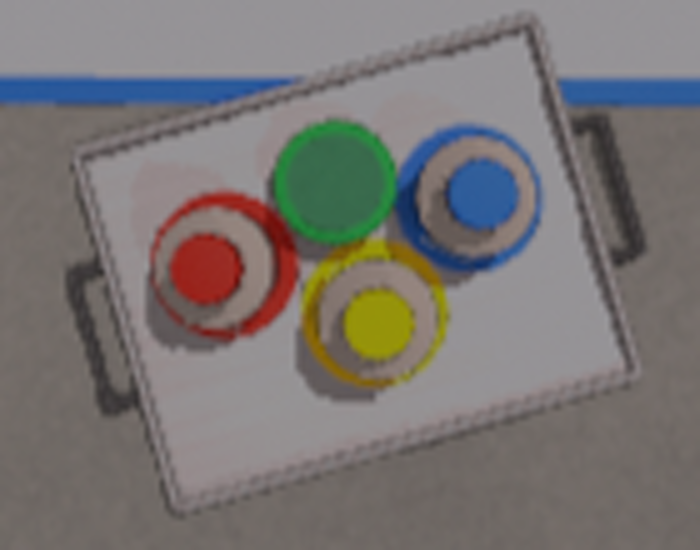

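Confirmed by the crop: the tub is the middle-sized one at the back of the tray, with blue, yellow and red bottles around it. I'll go to a hover over the tray and refine with the wrist camera.

>>> jog_arm --targets '[[[-0.436, -0.41, -0.055, 0, 0, 0, 0.06], [-0.436, -0.41, -0.055, 0, 0, 0, 0.06], [-0.436, -0.41, -0.055, 0, 0, 0, 0.06], [-0.436, -0.41, -0.055, 0, 0, 0, 0.06], [-0.436, -0.41, -0.055, 0, 0, 0, 0.06]]]' --newtons 50

```text
time_s: 0.52
ee_pos: [252.4, 450.6, 210.5]
tcp_rot: [0.001, 0.125, 0.992, -0.001]
force: [1.0, 1.5, 0.5]
finger_gap: 45.3
grip_force: 0.0
```

>>> jog_arm --targets '[[[-0.436, -0.41, -0.055, 0, 0, 0, 0.06], [-0.436, -0.41, -0.055, 0, 0, 0, 0.06], [-0.436, -0.41, -0.055, 0, 0, 0, 0.06], [-0.436, -0.41, -0.055, 0, 0, 0, 0.06], [-0.436, -0.41, -0.055, 0, 0, 0, 0.06]]]'

```text
time_s: 0.93
ee_pos: [349.0, 299.4, 227.4]
tcp_rot: [0.001, 0.126, 0.992, -0.001]
force: [0.3, 1.1, 0.5]
finger_gap: 45.2
grip_force: 0.0
```

>>> jog_arm --targets '[[[-0.436, -0.41, -0.055, 0, 0, 0, 0.06], [-0.436, -0.41, -0.055, 0, 0, 0, 0.06], [-0.436, -0.41, -0.055, 0, 0, 0, 0.06], [-0.436, -0.41, -0.055, 0, 0, 0, 0.06], [-0.436, -0.41, -0.055, 0, 0, 0, 0.06]]]'

```text
time_s: 1.35
ee_pos: [445.7, 147.5, 243.9]
tcp_rot: [0.001, 0.126, 0.992, -0.001]
force: [-0.9, 0.0, 0.5]
finger_gap: 44.7
grip_force: 0.0
```

>>> jog_arm --targets '[[[-0.436, -0.41, -0.055, 0, 0, 0, 0.06], [-0.436, -0.41, -0.055, 0, 0, 0, 0.06], [-0.436, -0.41, -0.055, 0, 0, 0, 0.06], [-0.436, -0.41, -0.055, 0, 0, 0, 0.06], [-0.436, -0.41, -0.055, 0, 0, 0, 0.06]]]'

```text
time_s: 1.77
ee_pos: [542.0, -4.4, 259.9]
tcp_rot: [0.001, 0.126, 0.992, -0.001]
force: [-0.3, -0.1, -0.2]
finger_gap: 45.5
grip_force: 0.0
```

```bash
python3 - <<'E'
from h import *
p=manip.camera_params("wrist");s=manip.state();w=manip.camera("wrist");cv2.imwrite("pics/w1.png",w);print(s["ee_pos"],s["tcp_rot"],p["view"])
s2=manip.state();print(s2["ee_pos"])
for c in HUE:
    for ce,st in blobs(w,c,100)[0]: print(c,ce,st,ray("wrist",ce,140,p).round(1),ray("wrist",ce,52,p).round(1))
E
```

```text
[541.97649509  -4.36366852 259.94952468] [ 5.51526184e-04  1.25838314e-01  9.92050307e-01 -7.77047410e-04] [[ 2.50221611e-01  9.68187350e-01 -1.54963274e-03 -1.30553768e+02]
 [-9.25967434e-01  2.38842040e-01 -2.92470155e-01  5.59228973e+02]
 [-2.82795787e-01  7.46172627e-02  9.56273396e-01 -2.87867360e+02]
 [ 0.00000000e+00  0.00000000e+00  0.00000000e+00  1.00000000e+00]]
[542.03400806  -4.42323181 259.7949747 ]
red [357.  149.5] [341 132  47  46 678] [521.   37.3 140. ] [536.3  44.1  52. ]
red [382.4 178.6] [367 163  32  32 799] [553.4  54.4 140. ] [578.3  66.2  52. ]
red [192.4 385.9] [179 377  27  18 410] [ 739.9 -205.5  140. ] [ 819.7 -270.3   52. ]
yellow [372.4   4.5] [353   0  44  13 392] [410.   74.6 140. ] [392.6  92.3  52. ]
yellow [314.8 142.2] [289 130  48  37 527] [505.    1.8 140. ] [515.6  -1.9  52. ]
yellow [308.6 176. ] [294 160  30  32 758] [533.8 -11.7 140. ] [552.9 -19.4  52. ]
green [593.1  24.8] [ 563    0   63   56 2894] [469.6 246.3 140. ] [469.8 314.7  52. ]
green [336.6 200. ] [ 316  180   42   41 1365] [563.1   8.1 140. ] [590.8   6.2  52. ]
green [354.7 287. ] [342 274  27  27 571] [659.6   4.1 140. ] [715.8   1.1  52. ]
green [370.6 344.2] [361 330  20  28 438] [734.    5.4 140. ] [812.1   2.8  52. ]
blue [546.6  84.4] [  372     0   268   215 16366] [507.1 207.1 140. ] [518.2 263.9  52. ]
blue [278.  187.6] [270 176  21  26 221] [537.4 -42.5 140. ] [557.6 -59.3  52. ]
blue [309.4 199.8] [298 192  19  20 169] [556.4 -17.  140. ] [582.2 -26.2  52. ]
blue [174.7 258. ] [   0  216  297   88 2726] [ 581.9 -164.3  140. ] [ 615.1 -216.9   52. ]
```

View pics/w1.png

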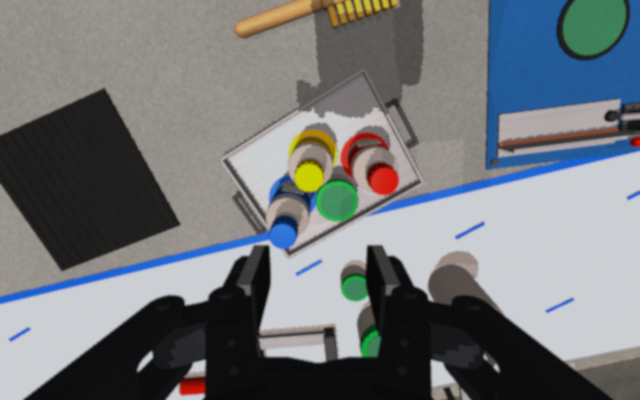

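The wrist view shows the caps at yellow (309,176), red (382,179) and blue (284,232), and the tub lid at (337,200). Positions agree with the top camera to about 2 mm. Blue goes first.

```bash
python3 - <<'E'
from h import *
go([585,-52.5,165])
E
```

```text
shift [-0.1785 -0.1188  0.3163]
```

>>> jog_arm --targets '[[[-0.1785, -0.1188, 0.3163, 0, 0, 0, 0.06], [-0.1785, -0.1188, 0.3163, 0, 0, 0, 0.06], [-0.1785, -0.1188, 0.3163, 0, 0, 0, 0.06], [-0.1785, -0.1188, 0.3163, 0, 0, 0, 0.06], [-0.1785, -0.1188, 0.3163, 0, 0, 0, 0.06]]]'

```text
time_s: 2.23
ee_pos: [581.1, -46.7, 162.6]
tcp_rot: [-0.003, 0.124, 0.992, 0.001]
force: [-0.5, 1.2, 0.2]
finger_gap: 45.0
grip_force: 0.0
```

```bash
python3 - <<'E'
from h import *
p=manip.camera_params("wrist");w=manip.camera("wrist");t=manip.camera("top");cv2.imwrite("pics/w2.png",np.vstack([w[:,80:560],cv2.resize(t[180:290,260:400],(480,200))]))
print(manip.state()["ee_pos"],proj("wrist",[585,-52.5,140],p))
for ce,st in blobs(w,"blue",150)[0]: print(ce,st,ray("wrist",ce,140,p).round(1))
go([585,-52.5,110])
E
```

```text
[583.24609925 -46.54303757 166.43780383] [311.29760794 226.41897742]
[603.4  58.7] [ 569    0   71  144 5882] [527.3 134.5 140. ]
[535.3 170.6] [ 416  141  224   63 2261] [583.5  92.8 140. ]
[313.4 167.7] [284 151  62  41 866] [547.4 -41.3 140. ]
[311.5 222.9] [ 290  199   42   48 1577] [582.6 -51.7 140. ]
[541.6 224.6] [523 214  38  22 171] [621.2  94.5 140. ]
[143.9 264. ] [   0  227  288   77 2801] [ 583.3 -170.   140. ]
shift [-0.0103 -0.0179  0.1881]
```

View pics/w2.png

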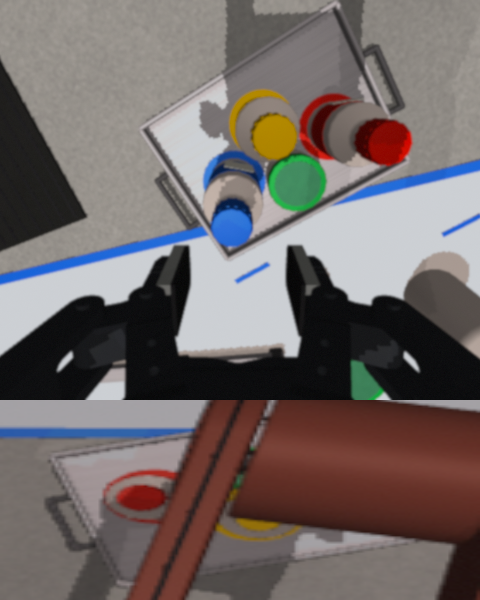

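The wrist view shows the blue cap at (311,223), roughly on the finger centre line. The arm needs a few rows to settle, so I'll align laterally before descending.

>>> jog_arm --targets '[[[-0.008, -0.017, 0.0, 0, 0, 0, 0.06], [-0.008, -0.017, 0, 0, 0, 0, 0.06], [-0.008, -0.017, 0, 0, 0, 0, 0.06], [-0.008, -0.017, 0, 0, 0, 0, 0.06]]]'

```text
time_s: 2.67
ee_pos: [584.5, -53.0, 166.4]
tcp_rot: [0.001, 0.124, 0.992, -0.0]
force: [-0.7, -1.0, -0.6]
finger_gap: 45.2
grip_force: 0.0
```

```bash
python3 - <<'E'
from h import *
p=manip.camera_params("wrist");w=manip.camera("wrist");s=manip.state()
print(s["ee_pos"],s["tcp_rot"],s["joint_velocities"].round(3))
for c in ("blue","yellow","red"):
  for ce,st in blobs(w,c,500)[0]: print(c,ce,st,ray("wrist",ce,140,p).round(1))
for ce,st in blobs(w,"green",500)[0]: print(ce,st,ray("wrist",ce,52,p).round(1))
go([584,-52,110])
E
```

```text
[584.31524682 -53.01122569 166.03002845] [ 7.07258070e-04  1.23993828e-01  9.92282737e-01 -1.99140756e-05] [-0.001  0.008  0.005 -0.    -0.    -0.001]
blue [605.5  57. ] [ 573    0   67  138 5172] [530.3 131.7 140. ]
blue [537.2 165. ] [ 420  135  220   63 2201] [584.9  89.9 140. ]
blue [317.7 160.8] [289 145  61  39 852] [548.  -44.2 140. ]
blue [319.1 214.2] [ 299  191   41   47 1518] [582.9 -52.1 140. ]
blue [146.4 258. ] [   0  220  293   78 2837] [ 584.6 -175.8  140. ]
yellow [329.6 103.3] [315  84  51  59 516] [516.  -28.7 140. ]
yellow [361.9 127.7] [ 340  106   45   46 1598] [534.8 -12.9 140. ]
red [404.5 116.2] [ 385   87   50   67 1315] [534.5  13.6 140. ]
red [472.  132.7] [ 441  111   59   47 1990] [554.5  52.1 140. ]
[382.  175.3] [ 354  147   57   57 2556] [591.2   5.4  52. ]
[441.7 380.7] [430 360  32  39 778] [840.3  25.4  52. ]
shift [0.0021 0.003  0.1868]
```

>>> jog_arm --targets '[[[0.001, 0.003, 0.1, 0, 0, 0, 0.06], [0.001, 0.003, 0.1868, 0, 0, 0, 0.06], [0.001, 0.003, 0.1868, 0, 0, 0, 0.06], [0.001, 0.003, 0.1868, 0, 0, 0, 0.06], [0.001, 0.003, 0.1868, 0, 0, 0, 0.06]]]'

```text
time_s: 3.13
ee_pos: [584.7, -52.4, 110.4]
tcp_rot: [0.001, 0.124, 0.992, -0.0]
force: [-0.8, -0.0, -0.3]
finger_gap: 45.4
grip_force: 0.0
```

>>> jog_arm --targets '[[[0, 0, 0, 0, 0, 0, -1], [0, 0, 0, 0, 0, 0, -1], [0, 0, 0, 0, 0, 0, -1], [0, 0, 0, 0, 0, 0, -1], [0, 0, 0, 0, 0, 0, -1]]]' --newtons 50

```text
time_s: 3.55
ee_pos: [584.3, -52.3, 109.6]
tcp_rot: [0.0, 0.124, 0.992, -0.0]
force: [-0.2, -1.2, 0.3]
finger_gap: -0.0
grip_force: 0.0
```

>>> jog_arm --targets '[[[0, 0, 0, 0, 0, 0, -1], [0, 0, -0.05, 0, 0, 0, -1], [0, 0, -0.1, 0, 0, 0, -1], [0, 0, -0.2, 0, 0, 0, -1], [0, 0, -0.2, 0, 0, 0, -1]]]'

```text
time_s: 3.97
ee_pos: [587.2, -52.9, 175.1]
tcp_rot: [0.004, 0.124, 0.992, -0.0]
force: [0.6, -0.7, 1.8]
finger_gap: 0.1
grip_force: 0.0
```

```bash
python3 - <<'E'
from h import *
s=manip.state()
print(s["ee_pos"],s["tcp_rot"],s["force"],s["finger_gap"],s["grip_force"])
go([460,-375,s["ee_pos"][2]])
E
```

```text
[587.19804954 -52.93428718 175.11944978] [ 4.27312533e-03  1.24044084e-01  9.92267415e-01 -4.27464548e-04] [ 0.58424369 -0.72794818  1.843007  ] 0.0924666964828685 0.0
shift [ 0.1467 -1.1449 -0.0015]
```

The fingers closed to 0, so the grasp missed. I'll look at why.

```bash
python3 - <<'E'
from h import *
p=manip.camera_params("wrist");w=manip.camera("wrist");sc=manip.camera("scene");s=manip.state()
print(s["ee_pos"])
for c in ("blue","yellow","red"):
  for ce,st in blobs(w,c,500)[0]: print(c,ce,st,ray("wrist",ce,140,p).round(1))
  for ce,st in blobs(sc,c,30)[0]: print("scene",c,ce,st,ray("scene",ce,140).round(1))
print(proj("wrist",s["ee_pos"],p),proj("scene",s["ee_pos"]))
cv2.imwrite("pics/a3.png",np.hstack([cv2.resize(w,(400,250)),cv2.resize(sc[100:225,250:450],(400,250))]))
E
```

```text
[585.16280667 -52.53088709 170.81554352]
blue [602.1  54.2] [ 567    0   73  133 5350] [531.9 136.3 140. ]
blue [535.2 159.2] [ 417  130  223   63 2207] [586.6  94.  140. ]
blue [317.2 155.5] [289 140  60  38 806] [548.9 -44.  140. ]
blue [318.  206.1] [ 299  184   39   44 1391] [582.9 -52.1 140. ]
blue [146.5 252.2] [   0  214  293   78 2778] [ 586.4 -180.   140. ]
scene blue [210.6 169.2] [129 136 158  65 447] [ 793.1 -173.5  140. ]
scene blue [312.7 148.6] [308 146  11   6  60] [592. -49. 140.]
scene blue [309.4 199.9] [302 194  20  10  60] [767.   78.7 140. ]
scene blue [483.4 251.1] [ 347  201  293  146 4318] [724.6 414.8 140. ]
scene blue [379.5 329.5] [368 327  24   6  43] [972.3 364.6 140. ]
scene blue [625.1 366.9] [610 363  30   9  64] [844.5 651.7 140. ]
scene blue [508.1 397.4] [501 395  18   5  42] [974.6 547.8 140. ]
yellow [359.2 121.9] [ 338  101   43   43 1470] [534.7 -12.9 140. ]
red [401.1 112.5] [ 382   83   49   66 1307] [535.6  13.9 140. ]
red [465.9 127.1] [ 436  106   56   45 1830] [554.7  52.3 140. ]
scene red [421.3 121.2] [403 107  52  26 324] [319.6  86.5 140. ]
scene red [359.7 156.4] [354 153  12   8  74] [562.8  61.2 140. ]
scene red [356.7 208.2] [345 200  27  13 100] [738.5 170.4 140. ]
scene red [166.3 215.5] [155 206  25  21 243] [ 963.3 -110.5  140. ]
scene red [483.  250.5] [473 244  23  15 112] [723.5 413.6 140. ]
[318.29381741 226.20733607] [312.85767192 135.02341327]
```

View pics/a3.png

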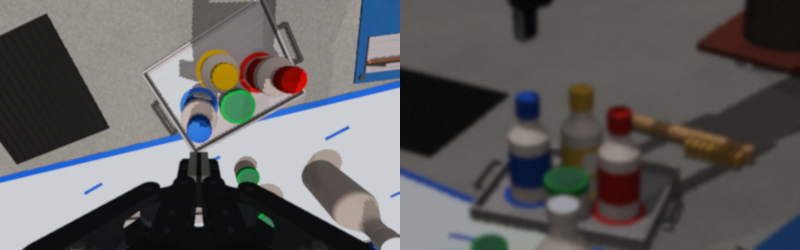

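The scene crop shows the gripper tip at about pixel (312,117), while the reported TCP projects to (313,135). The real fingertips look well above the reported TCP, so I'll quantify that from both views.

```bash
python3 - <<'E'
from h import *
p=manip.camera_params("wrist");s=manip.state()
e=s["ee_pos"]
for d in range(0,90,15): print(d,proj("wrist",e+[0,0,d],p).round(1),proj("scene",e+[0,0,d]).round(1))
w=manip.camera("wrist");sc=manip.camera("scene")
cv2.imwrite("pics/a4.png",np.hstack([cv2.resize(w[200:300,260:380],(480,400),interpolation=2),cv2.resize(sc[60:160,275:350],(300,400),interpolation=2)]))
E
```

```text
0 [318.5 232.2] [312.9 135. ]
15 [318.5 243.1] [312.6 129. ]
30 [318.6 255.8] [312.4 123. ]
45 [318.7 270.9] [312.1 116.8]
60 [318.8 289.2] [311.9 110.5]
75 [318.9 311.9] [311.6 104.2]
```

View pics/a4.png

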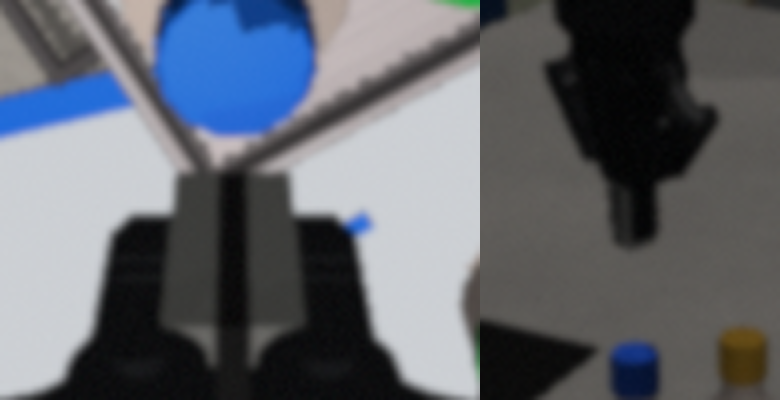

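```bash
python3 - <<'E'
from h import *
p=manip.camera_params("wrist");s=manip.state();e=s["ee_pos"];q=s["tcp_rot"];M=R.from_quat([q[1],q[2],q[3],q[0]]).as_matrix();print(e)
for d in range(20,55,5):
    c=[e+[0,0,d]+M@[a,b,0] for a in(-11,11) for b in(-7,7)]
    print(d,min(proj("wrist",x,p)[1] for x in c).round(1),max(proj("scene",x)[1] for x in c).round(1))
E
```

```text
[583.40072199 -52.11128403 168.20151523]
20 227.5 130.2
25 231.2 128.2
30 235.1 126.2
35 239.3 124.1
40 243.7 122.0
45 248.4 120.0
50 253.5 117.9
```

Both views put the fingertips about 40 mm above the reported TCP, which explains the miss. From now on, real tip z = reported z + 40. I'll retry blue at reported z ≈ 70.

>>> jog_arm --targets '[[[0, 0, 0, 0, 0, 0, 0.06], [0, 0, 0, 0, 0, 0, 0.06], [0, 0, 0.1, 0, 0, 0, 0.06], [0, 0, 0.18, 0, 0, 0, 0.06], [0, 0, 0.2, 0, 0, 0, 0.06]]]'

```text
time_s: 4.58
ee_pos: [580.5, -51.5, 103.9]
tcp_rot: [-0.004, 0.124, 0.992, 0.0]
force: [-0.6, 0.6, -0.9]
finger_gap: 45.2
grip_force: 0.0
```

>>> jog_arm --targets '[[[0, 0, 0.04, 0, 0, 0, 0.06], [0, 0, 0.08, 0, 0, 0, 0.06], [0, 0, 0.127, 0, 0, 0, 0.06], [0, 0, 0.127, 0, 0, 0, 0.06], [0, 0, 0.127, 0, 0, 0, 0.06]]]'

```text
time_s: 5.0
ee_pos: [583.6, -52.2, 70.6]
tcp_rot: [-0.001, 0.124, 0.992, 0.0]
force: [-0.6, 0.6, -0.2]
finger_gap: 45.4
grip_force: 0.0
```

>>> jog_arm --targets '[[[0, 0, 0, 0, 0, 0, -1], [0, 0, 0, 0, 0, 0, -1], [0, 0, 0, 0, 0, 0, -1], [0, 0, 0, 0, 0, 0, -1], [0, 0, 0, 0, 0, 0, -1]]]' --newtons 50

```text
time_s: 5.42
ee_pos: [585.2, -52.5, 72.4]
tcp_rot: [0.001, 0.124, 0.992, -0.0]
force: [1.3, -0.2, 4.8]
finger_gap: 26.7
grip_force: 49.5
```

>>> jog_arm --targets '[[[0, 0, -0.03, 0, 0, 0, -1], [0, 0, -0.07, 0, 0, 0, -1], [0, 0, -0.12, 0, 0, 0, -1], [0, 0, -0.18, 0, 0, 0, -1], [0, 0, -0.2, 0, 0, 0, -1]]]'

```text
time_s: 5.83
ee_pos: [585.3, -52.6, 134.3]
tcp_rot: [0.002, 0.124, 0.992, -0.0]
force: [1.3, -1.1, -1.6]
finger_gap: 26.4
grip_force: 49.4
```

>>> jog_arm --targets '[[[0, 0, 0, 0, 0, 0, -1], [0, 0, 0, 0, 0, 0, -1], [0, 0, 0, 0, 0, 0, -1]]]'

```text
time_s: 6.08
ee_pos: [583.1, -52.1, 129.8]
tcp_rot: [-0.001, 0.124, 0.992, 0.0]
force: [0.3, 0.2, -1.4]
finger_gap: 26.6
grip_force: 49.4
```

```bash
python3 - <<'E'
from h import *
s=manip.state();w=manip.camera("wrist");sc=manip.camera("scene")
print(s["ee_pos"],s["force"],s["finger_gap"])
go([460,-375,s["ee_pos"][2]])
cv2.imwrite("pics/a5.png",np.hstack([cv2.resize(w[100:350,160:480],(400,312)),cv2.resize(sc[80:225,265:425],(345,312),interpolation=2)]))
E
```

```text
[583.0783379  -52.09283395 129.83527094] [ 0.25031917  0.23044929 -1.3511491 ] 26.599790426200265
shift [ 1.3210e-01 -1.1443e+00 -6.0000e-04]
```

View pics/a5.png

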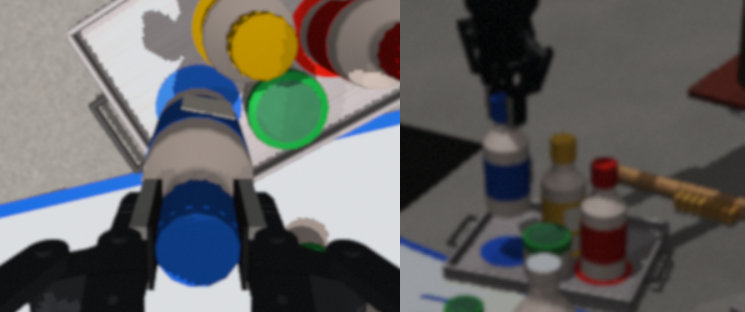

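The bottle hangs upright in the fingers and the tray marks look clear of it. Now to the mat.

>>> jog_arm --targets '[[[0.013, -0.12, 0, 0, 0, 0, -1], [0.026, -0.24, 0, 0, 0, 0, -1], [0.039, -0.36, 0, 0, 0, 0, -1], [0.053, -0.48, 0, 0, 0, 0, -1], [0.066, -0.6, 0, 0, 0, 0, -1]]]'

```text
time_s: 6.6
ee_pos: [519.1, -222.8, 130.0]
tcp_rot: [-0.001, 0.124, 0.992, 0.0]
force: [-0.1, 0.2, -2.3]
finger_gap: 26.6
grip_force: 49.7
```

>>> jog_arm --targets '[[[0.013, -0.12, 0, 0, 0, 0, -1], [0.026, -0.24, 0, 0, 0, 0, -1], [0.039, -0.36, 0, 0, 0, 0, -1], [0.053, -0.46, 0, 0, 0, 0, -1], [0.066, -0.544, 0, 0, 0, 0, -1]]]'

```text
time_s: 7.02
ee_pos: [459.5, -377.0, 130.0]
tcp_rot: [-0.001, 0.125, 0.992, 0.0]
force: [0.8, 0.2, -3.4]
finger_gap: 26.7
grip_force: 49.7
```

>>> jog_arm --targets '[[[0, 0, 0, 0, 0, 0, -1], [0, 0, 0, 0, 0, 0, -1], [0, 0, 0, 0, 0, 0, -1], [0, 0, 0, 0, 0, 0, -1], [0, 0, 0, 0, 0, 0, -1]]]'

```text
time_s: 7.43
ee_pos: [461.6, -373.9, 130.7]
tcp_rot: [-0.0, 0.123, 0.992, 0.0]
force: [-0.9, -0.1, -2.9]
finger_gap: 26.8
grip_force: 49.9
```

```bash
python3 - <<'E'
from h import *
s=manip.state();print(s["ee_pos"],s["force"],s["finger_gap"]);go([460,-375,70])
E
```

```text
[ 461.55133272 -373.87805418  130.69805408] [-0.86161604 -0.05521488 -2.88302446] 26.846013264745302
shift [ 0.004  -0.005   0.2023]
```

Commanded z is about 131. The bottle was gripped at about 71 on the tray floor, so mat contact is near 69. Lowering in stages while watching the force.

>>> jog_arm --targets '[[[0, 0, 0.06, 0, 0, 0, -1], [0, 0, 0.12, 0, 0, 0, -1], [0, 0, 0.17, 0, 0, 0, -1], [0, 0, 0.195, 0, 0, 0, -1], [0, 0, 0.195, 0, 0, 0, -1]]]'

```text
time_s: 7.85
ee_pos: [461.3, -374.0, 71.8]
tcp_rot: [-0.0, 0.123, 0.992, 0.0]
force: [0.3, 0.4, -2.9]
finger_gap: 27.0
grip_force: 50.0
```

>>> jog_arm --targets '[[[0, 0, 0, 0, 0, 0, -1], [0, 0, 0.004, 0, 0, 0, -1], [0, 0, 0.007, 0, 0, 0, -1], [0, 0, 0.009, 0, 0, 0, -1], [0, 0, 0.009, 0, 0, 0, -1]]]'

```text
time_s: 8.27
ee_pos: [461.5, -375.2, 70.5]
tcp_rot: [0.0, 0.124, 0.992, -0.0]
force: [-0.3, 2.4, 1.6]
finger_gap: 26.9
grip_force: 50.5
```

>>> jog_arm --targets '[[[0, 0, 0, 0, 0, 0, 0.06], [0, 0, 0, 0, 0, 0, 0.06], [0, 0, 0, 0, 0, 0, 0.06], [0, 0, -0.12, 0, 0, 0, 0.06], [0, 0, -0.2, 0, 0, 0, 0.06]]]'

```text
time_s: 8.68
ee_pos: [460.5, -374.6, 130.0]
tcp_rot: [-0.001, 0.124, 0.992, 0.001]
force: [0.9, -1.0, 1.2]
finger_gap: 45.3
grip_force: 0.0
```

>>> jog_arm --targets '[[[0, 0, 0, 0, 0, 0, 0.06], [0, 0, 0, 0, 0, 0, 0.06], [0, 0, 0, 0, 0, 0, 0.06]]]'

```text
time_s: 8.93
ee_pos: [460.9, -375.0, 129.4]
tcp_rot: [-0.0, 0.124, 0.992, 0.0]
force: [0.0, 0.5, -0.5]
finger_gap: 45.1
grip_force: 0.0
```

```bash
python3 - <<'E'
from h import *
p=manip.camera_params("wrist");w=manip.camera("wrist");s=manip.state();print(s["ee_pos"],s["force"])
for ce,st in blobs(w,"blue",500)[0]: print(ce,st,ray("wrist",ce,138,p).round(1))
go([535,-13,s["ee_pos"][2]])
E
```

```text
[ 460.46304214 -374.55120594  128.59738582] [ 0.0132895   0.33557067 -0.70956866]
[318.1 235.3] [ 293  206   52   58 2294] [ 459.1 -374.8  138. ]
[549.  286.2] [ 478  269  145   36 1251] [ 524.2 -250.8  138. ]
[316.4 335.5] [ 256  319  122   34 1067] [ 524.1 -392.4  138. ]
shift [5.6000e-02 1.2292e+00 1.2000e-03]
```

>>> jog_arm --targets '[[[0.0056, 0.123, 0, 0, 0, 0, 0.06], [0.0112, 0.246, 0, 0, 0, 0, 0.06], [0.0168, 0.369, 0, 0, 0, 0, 0.06], [0.0224, 0.492, 0, 0, 0, 0, 0.06], [0.028, 0.615, 0, 0, 0, 0, 0.06]]]'

```text
time_s: 9.4
ee_pos: [497.3, -192.2, 128.1]
tcp_rot: [-0.001, 0.124, 0.992, 0.001]
force: [0.9, -1.0, -0.5]
finger_gap: 45.1
grip_force: 0.0
```

>>> jog_arm --targets '[[[0.0056, 0.123, 0, 0, 0, 0, 0.06], [0.0112, 0.246, 0, 0, 0, 0, 0.06], [0.0168, 0.369, 0, 0, 0, 0, 0.06], [0.0224, 0.492, 0, 0, 0, 0, 0.06], [0.028, 0.614, 0, 0, 0, 0, 0.06]]]'

```text
time_s: 9.82
ee_pos: [534.5, -11.7, 128.2]
tcp_rot: [-0.001, 0.124, 0.992, 0.0]
force: [0.1, 0.2, -0.4]
finger_gap: 45.0
grip_force: 0.0
```

>>> jog_arm --targets '[[[0, 0, 0, 0, 0, 0, 0.06], [0, 0, 0, 0, 0, 0, 0.06], [0, 0, 0, 0, 0, 0, 0.06], [0, 0, 0, 0, 0, 0, 0.06], [0, 0, 0, 0, 0, 0, 0.06]]]'

```text
time_s: 10.23
ee_pos: [535.2, -15.0, 129.3]
tcp_rot: [-0.0, 0.125, 0.992, -0.0]
force: [-0.5, 0.9, 0.9]
finger_gap: 45.0
grip_force: 0.0
```

```bash
python3 - <<'E'
from h import *
p=manip.camera_params("wrist");w=manip.camera("wrist");s=manip.state();print(s["ee_pos"],s["force"])
for ce,st in blobs(w,"yellow",800)[0]: print(ce,st,ray("wrist",ce,140,p).round(1))
go([535,-13,72])
E
```

```text
[535.29072823 -14.92526777 129.4725762 ] [-0.08257422 -0.06325408 -0.76919677]
[322.3 165.7] [ 289  148   68   44 1290] [495.2  -2.7 140. ]
[323.4 231.7] [ 300  203   49   57 2166] [531.2 -11.2 140. ]
shift [0.0024 0.006  0.1916]
```

>>> jog_arm --targets '[[[0.005, 0.005, 0.06, 0, 0, 0, 0.06], [0.005, 0.005, 0.12, 0, 0, 0, 0.06], [0.005, 0.005, 0.17, 0, 0, 0, 0.06], [0.005, 0.005, 0.191, 0, 0, 0, 0.06], [0.005, 0.005, 0.191, 0, 0, 0, 0.06]]]'

```text
time_s: 10.7
ee_pos: [532.9, -12.4, 70.7]
tcp_rot: [-0.002, 0.125, 0.992, 0.0]
force: [-0.0, 0.3, 0.1]
finger_gap: 45.4
grip_force: 0.0
```

>>> jog_arm --targets '[[[0, 0, 0, 0, 0, 0, 0.06], [0, 0, 0, 0, 0, 0, -1], [0, 0, 0, 0, 0, 0, -1], [0, 0, 0, 0, 0, 0, -1], [0, 0, 0, 0, 0, 0, -1]]]'

```text
time_s: 11.12
ee_pos: [535.8, -12.1, 73.9]
tcp_rot: [0.001, 0.124, 0.992, -0.0]
force: [0.5, -0.0, 6.3]
finger_gap: 26.7
grip_force: 49.6
```

>>> jog_arm --targets '[[[0, 0, 0, 0, 0, 0, -1], [0, 0, -0.04, 0, 0, 0, -1], [0, 0, -0.1, 0, 0, 0, -1], [0, 0, -0.16, 0, 0, 0, -1], [0, 0, -0.2, 0, 0, 0, -1]]]'

```text
time_s: 11.53
ee_pos: [534.7, -11.8, 134.3]
tcp_rot: [0.0, 0.124, 0.992, 0.0]
force: [0.6, -0.8, -1.3]
finger_gap: 26.5
grip_force: 49.4
```

>>> jog_arm --targets '[[[0, 0, 0, 0, 0, 0, -1], [0, 0, 0, 0, 0, 0, -1], [0, 0, 0, 0, 0, 0, -1]]]'

```text
time_s: 11.78
ee_pos: [533.7, -11.7, 131.5]
tcp_rot: [-0.001, 0.124, 0.992, 0.0]
force: [0.1, -0.1, -2.7]
finger_gap: 26.7
grip_force: 49.4
```

```bash
python3 - <<'E'
from h import *
s=manip.state();print(s["ee_pos"],s["force"],s["finger_gap"])
go([545,-375,s["ee_pos"][2]])
E
```

```text
[533.6796571  -11.66183318 131.46288071] [ 0.07204559 -0.06986898 -2.6861926 ] 26.654860571016872
shift [-3.3470e-01 -1.1646e+00 -4.0000e-04]
```

>>> jog_arm --targets '[[[-0.033, -0.117, 0, 0, 0, 0, -1], [-0.067, -0.233, 0, 0, 0, 0, -1], [-0.1, -0.35, 0, 0, 0, 0, -1], [-0.134, -0.466, 0, 0, 0, 0, -1], [-0.167, -0.583, 0, 0, 0, 0, -1]]]'

```text
time_s: 12.2
ee_pos: [538.8, -194.7, 130.7]
tcp_rot: [-0.001, 0.124, 0.992, 0.001]
force: [0.9, 0.5, -1.8]
finger_gap: 27.0
grip_force: 49.7
```

>>> jog_arm --targets '[[[-0.033, -0.117, 0, 0, 0, 0, -1], [-0.067, -0.233, 0, 0, 0, 0, -1], [-0.1, -0.35, 0, 0, 0, 0, -1], [-0.134, -0.466, 0, 0, 0, 0, -1], [-0.167, -0.582, 0, 0, 0, 0, -1]]]'

```text
time_s: 12.62
ee_pos: [544.4, -376.3, 130.3]
tcp_rot: [-0.001, 0.124, 0.992, 0.001]
force: [0.3, -0.1, -0.3]
finger_gap: 26.6
grip_force: 49.7
```

>>> jog_arm --targets '[[[0, 0, 0, 0, 0, 0, -1], [0, 0, 0, 0, 0, 0, -1], [0, 0, 0, 0, 0, 0, -1], [0, 0, 0, 0, 0, 0, -1], [0, 0, 0, 0, 0, 0, -1]]]'

```text
time_s: 13.03
ee_pos: [545.6, -373.6, 132.0]
tcp_rot: [-0.0, 0.123, 0.992, 0.0]
force: [-0.7, 0.9, -2.0]
finger_gap: 26.2
grip_force: 49.9
```

>>> jog_arm --targets '[[[0, 0, 0.06, 0, 0, 0, -1], [0, 0, 0.12, 0, 0, 0, -1], [0, 0, 0.17, 0, 0, 0, -1], [0, 0, 0.19, 0, 0, 0, -1], [0, 0, 0.19, 0, 0, 0, -1]]]'

```text
time_s: 13.45
ee_pos: [544.6, -373.2, 73.4]
tcp_rot: [-0.002, 0.123, 0.992, 0.001]
force: [-0.5, 0.5, -1.6]
finger_gap: 26.8
grip_force: 50.0
```

>>> jog_arm --targets '[[[0, 0, 0, 0, 0, 0, -1], [0, 0, 0.004, 0, 0, 0, -1], [0, 0, 0.008, 0, 0, 0, -1], [0, 0, 0.012, 0, 0, 0, -1], [0, 0, 0.012, 0, 0, 0, -1]]]'

```text
time_s: 13.87
ee_pos: [545.7, -375.4, 72.3]
tcp_rot: [0.0, 0.124, 0.992, -0.0]
force: [-0.8, 0.9, -1.7]
finger_gap: 26.5
grip_force: 50.0
```

>>> jog_arm --targets '[[[0, 0, 0.003, 0, 0, 0, -1], [0, 0, 0.006, 0, 0, 0, -1], [0, 0, 0.006, 0, 0, 0, -1]]]'

```text
time_s: 14.12
ee_pos: [546.4, -375.8, 72.1]
tcp_rot: [0.001, 0.124, 0.992, -0.0]
force: [-1.1, 2.1, 6.2]
finger_gap: 26.4
grip_force: 50.8
```

>>> jog_arm --targets '[[[0, 0, 0, 0, 0, 0, 0.06], [0, 0, 0, 0, 0, 0, 0.06], [0, 0, 0, 0, 0, 0, 0.06], [0, 0, -0.12, 0, 0, 0, 0.06], [0, 0, -0.2, 0, 0, 0, 0.06]]]'

```text
time_s: 14.53
ee_pos: [544.7, -374.6, 129.8]
tcp_rot: [-0.001, 0.124, 0.992, 0.001]
force: [1.0, -1.2, 1.4]
finger_gap: 45.5
grip_force: 0.0
```

>>> jog_arm --targets '[[[0, 0, 0, 0, 0, 0, 0.06], [0, 0, 0, 0, 0, 0, 0.06], [0, 0, 0, 0, 0, 0, 0.06]]]'

```text
time_s: 14.78
ee_pos: [545.3, -375.0, 129.5]
tcp_rot: [-0.0, 0.124, 0.992, 0.0]
force: [-1.0, -0.8, -0.0]
finger_gap: 45.6
grip_force: 0.0
```

```bash
python3 - <<'E'
from h import *
p=manip.camera_params("wrist");w=manip.camera("wrist");s=manip.state();print(s["ee_pos"],s["force"])
for c in("blue","yellow"):
  for ce,st in blobs(w,c,1000)[0]: print(ce,st,ray("wrist",ce,138,p).round(1))
go([555,54,s["ee_pos"][2]])
E
```

```text
[ 544.79592226 -374.63512193  128.57478875] [ 0.02937608  0.56146394 -1.39298613]
[277.1  88.9] [ 248   61   58   57 2508] [ 463.  -375.2  138. ]
[503.3 223.6] [ 383  193  241   64 2527] [ 562.1 -273.5  138. ]
[ 81.8 319.6] [  13  300  142   40 1292] [ 561.9 -528.4  138. ]
[317.  233.2] [ 292  205   50   56 2166] [ 542.2 -375.1  138. ]
shift [0.3189 1.3931 0.002 ]
```

>>> jog_arm --targets '[[[0.027, 0.116, 0, 0, 0, 0, 0.06], [0.053, 0.232, 0, 0, 0, 0, 0.06], [0.08, 0.348, 0, 0, 0, 0, 0.06], [0.107, 0.464, 0, 0, 0, 0, 0.06], [0.133, 0.58, 0, 0, 0, 0, 0.06]]]'

```text
time_s: 15.25
ee_pos: [548.3, -194.7, 128.1]
tcp_rot: [-0.002, 0.124, 0.992, 0.001]
force: [0.6, 0.1, -0.6]
finger_gap: 45.2
grip_force: 0.0
```

>>> jog_arm --targets '[[[0.027, 0.116, 0, 0, 0, 0, 0.06], [0.053, 0.232, 0, 0, 0, 0, 0.06], [0.08, 0.348, 0, 0, 0, 0, 0.06], [0.107, 0.464, 0, 0, 0, 0, 0.06], [0.133, 0.58, 0, 0, 0, 0, 0.06]]]'

```text
time_s: 15.67
ee_pos: [552.4, -16.4, 128.3]
tcp_rot: [-0.001, 0.124, 0.992, 0.0]
force: [0.2, -0.2, -0.7]
finger_gap: 45.5
grip_force: 0.0
```

>>> jog_arm --targets '[[[0.027, 0.116, 0, 0, 0, 0, 0.06], [0.053, 0.231, 0, 0, 0, 0, 0.06], [0.053, 0.231, 0, 0, 0, 0, 0.06], [0.053, 0.231, 0, 0, 0, 0, 0.06], [0.053, 0.231, 0, 0, 0, 0, 0.06]]]'

```text
time_s: 16.08
ee_pos: [554.7, 52.6, 128.8]
tcp_rot: [-0.001, 0.124, 0.992, -0.0]
force: [-0.2, 0.3, 0.1]
finger_gap: 45.0
grip_force: 0.0
```

```bash
python3 - <<'E'
from h import *
manip.camera("wrist");p=manip.camera_params("wrist");w=manip.camera("wrist");s=manip.state();print(s["ee_pos"],s["force"])
for ce,st in blobs(w,"red",600)[0]: print(ce,st,ray("wrist",ce,140,p).round(1))
go([554.5,54,72])
E
```

```text
[555.14567116  51.6575186  129.31356703] [ 0.30697872 -0.45680054 -0.01870122]
[322.6 167.5] [ 289  148   68   48 1257] [515.9  64.1 140. ]
[325.5 233.1] [ 302  204   50   58 2244] [552.   56.7 140. ]
shift [0.0038 0.0072 0.191 ]
```

>>> jog_arm --targets '[[[0.005, 0.006, 0.06, 0, 0, 0, 0.06], [0.005, 0.006, 0.12, 0, 0, 0, 0.06], [0.005, 0.006, 0.17, 0, 0, 0, 0.06], [0.005, 0.006, 0.191, 0, 0, 0, 0.06], [0.005, 0.006, 0.191, 0, 0, 0, 0.06]]]'

```text
time_s: 16.6
ee_pos: [552.9, 53.7, 70.7]
tcp_rot: [-0.002, 0.125, 0.992, -0.0]
force: [-1.0, 0.9, 0.3]
finger_gap: 45.0
grip_force: 0.0
```

>>> jog_arm --targets '[[[0, 0, 0, 0, 0, 0, 0.06], [0, 0, 0, 0, 0, 0, -1], [0, 0, 0, 0, 0, 0, -1], [0, 0, 0, 0, 0, 0, -1], [0, 0, 0, 0, 0, 0, -1]]]'

```text
time_s: 17.02
ee_pos: [555.7, 54.9, 74.2]
tcp_rot: [0.001, 0.124, 0.992, 0.0]
force: [-0.9, 0.2, 4.5]
finger_gap: 26.3
grip_force: 49.6
```

>>> jog_arm --targets '[[[0, 0, 0, 0, 0, 0, -1], [0, 0, -0.04, 0, 0, 0, -1], [0, 0, -0.1, 0, 0, 0, -1], [0, 0, -0.17, 0, 0, 0, -1], [0, 0, -0.25, 0, 0, 0, -1]]]'

```text
time_s: 17.43
ee_pos: [553.0, 55.0, 147.5]
tcp_rot: [-0.002, 0.124, 0.992, -0.0]
force: [-0.2, -0.3, -2.1]
finger_gap: 26.2
grip_force: 49.4
```

>>> jog_arm --targets '[[[0, 0, 0, 0, 0, 0, -1], [0, 0, 0, 0, 0, 0, -1], [0, 0, 0, 0, 0, 0, -1]]]'

```text
time_s: 17.68
ee_pos: [553.7, 54.9, 146.9]
tcp_rot: [-0.001, 0.124, 0.992, -0.0]
force: [-0.2, 0.3, -2.5]
finger_gap: 26.7
grip_force: 49.4
```

```bash
python3 - <<'E'
from h import *
s=manip.state();print(s["ee_pos"],s["force"],s["finger_gap"])
go([500,-290,s["ee_pos"][2]])
E
```

```text
[553.6967188   54.92458744 146.85590879] [-0.16622556  0.28847152 -2.47816297] 26.741118034464346
shift [-1.0950e-01 -1.1584e+00  3.0000e-04]
```

>>> jog_arm --targets '[[[-0.011, -0.116, 0, 0, 0, 0, -1], [-0.022, -0.232, 0, 0, 0, 0, -1], [-0.033, -0.348, 0, 0, 0, 0, -1], [-0.044, -0.464, 0, 0, 0, 0, -1], [-0.055, -0.58, 0, 0, 0, 0, -1]]]'

```text
time_s: 18.1
ee_pos: [525.8, -118.6, 145.6]
tcp_rot: [-0.002, 0.124, 0.992, 0.0]
force: [0.2, 0.3, -0.6]
finger_gap: 26.6
grip_force: 49.7
```

>>> jog_arm --targets '[[[-0.011, -0.116, 0, 0, 0, 0, -1], [-0.022, -0.232, 0, 0, 0, 0, -1], [-0.033, -0.348, 0, 0, 0, 0, -1], [-0.044, -0.464, 0, 0, 0, 0, -1], [-0.055, -0.579, 0, 0, 0, 0, -1]]]'

```text
time_s: 18.52
ee_pos: [499.1, -291.0, 145.5]
tcp_rot: [-0.002, 0.124, 0.992, 0.001]
force: [0.4, -0.2, -2.1]
finger_gap: 26.7
grip_force: 49.7
```

>>> jog_arm --targets '[[[0, 0, 0, 0, 0, 0, -1], [0, 0, 0, 0, 0, 0, -1], [0, 0, 0, 0, 0, 0, -1], [0, 0, 0, 0, 0, 0, -1], [0, 0, 0, 0, 0, 0, -1]]]'

```text
time_s: 18.93
ee_pos: [500.9, -288.7, 147.1]
tcp_rot: [-0.001, 0.123, 0.992, 0.0]
force: [0.4, -0.6, -1.3]
finger_gap: 26.4
grip_force: 49.9
```

>>> jog_arm --targets '[[[0, 0, 0.06, 0, 0, 0, -1], [0, 0, 0.12, 0, 0, 0, -1], [0, 0, 0.18, 0, 0, 0, -1], [0, 0, 0.23, 0, 0, 0, -1], [0, 0, 0.24, 0, 0, 0, -1]]]'

```text
time_s: 19.35
ee_pos: [499.3, -287.6, 72.6]
tcp_rot: [-0.002, 0.123, 0.992, 0.001]
force: [-0.7, -0.3, -2.1]
finger_gap: 26.9
grip_force: 50.0
```

>>> jog_arm --targets '[[[0, 0, 0, 0, 0, 0, -1], [0, 0, 0.004, 0, 0, 0, -1], [0, 0, 0.008, 0, 0, 0, -1], [0, 0, 0.012, 0, 0, 0, -1], [0, 0, 0.012, 0, 0, 0, -1]]]'

```text
time_s: 19.77
ee_pos: [501.4, -290.5, 72.9]
tcp_rot: [0.001, 0.124, 0.992, -0.0]
force: [-0.9, -0.4, -2.4]
finger_gap: 26.9
grip_force: 50.0
```

>>> jog_arm --targets '[[[0, 0, 0.003, 0, 0, 0, -1], [0, 0, 0.006, 0, 0, 0, -1], [0, 0, 0.006, 0, 0, 0, -1]]]'

```text
time_s: 20.02
ee_pos: [502.0, -290.8, 72.2]
tcp_rot: [0.001, 0.124, 0.992, -0.0]
force: [-1.5, 2.2, 5.2]
finger_gap: 26.3
grip_force: 50.7
```

>>> jog_arm --targets '[[[0, 0, 0, 0, 0, 0, 0.06], [0, 0, 0, 0, 0, 0, 0.06], [0, 0, 0, 0, 0, 0, 0.06], [0, 0, -0.12, 0, 0, 0, 0.06], [0, 0, -0.22, 0, 0, 0, 0.06]]]'

```text
time_s: 20.43
ee_pos: [499.4, -289.1, 135.2]
tcp_rot: [-0.002, 0.124, 0.992, 0.001]
force: [1.2, -0.6, 0.0]
finger_gap: 45.3
grip_force: 0.0
```

>>> jog_arm --targets '[[[0, 0, 0, 0, 0, 0, 0.06], [0, 0, 0, 0, 0, 0, 0.06], [0, 0, 0, 0, 0, 0, 0.06]]]'

```text
time_s: 20.68
ee_pos: [500.7, -290.1, 136.0]
tcp_rot: [-0.0, 0.124, 0.992, 0.0]
force: [0.7, -0.2, -0.3]
finger_gap: 45.2
grip_force: 0.0
```

```bash
cat >> h.py <<'E'
def fit(im,col,ce,rad=26,smin=90,vmin=40):
    "ellipse of the convex hull of a colour's blob around ce"
    l=blobs(im,col,1,smin,vmin)[1]>0
    y,x=np.nonzero(l);k=np.hypot(x-ce[0],y-ce[1])<rad
    return cv2.fitEllipse(cv2.convexHull(np.c_[x,y][k].astype(np.float32)))
E
python3 - <<'E'
from h import *
t=manip.camera("top");s=manip.state();print(s["ee_pos"]);cv2.imwrite("pics/t6.png",t)
for c,u,z,r in(("red",[309,231],6,20),("yellow",[334,238],6,20),("blue",[349,220],6,20),("green",[326.6,216.2],52,17),("green",[172,272.5],7,24)):
    e=fit(t,c,u,r);print(c,np.round(e[0],1),np.round(e[1],1),ray("top",e[0],z).round(1))
go([591.5,5.5,s["ee_pos"][2]])
E
```

```text
[ 500.17406737 -289.69283936  135.12486999]
red [304.6 232.5] [29.1 29.4] [556.1  54.5   6. ]
yellow [334.4 242.1] [29.3 29.5] [535.1 -12.    6. ]
blue [353.3 219.2] [28.7 29.2] [586.2 -53.9   6. ]
green [326.5 216.2] [24.1 24.3] [591.7   5.2  52. ]
green [171.8 272.4] [32.3 32.7] [465.6 349.9   7. ]
shift [-5.2700e-02  1.0286e+00  7.0000e-04]
```

View pics/t6.png

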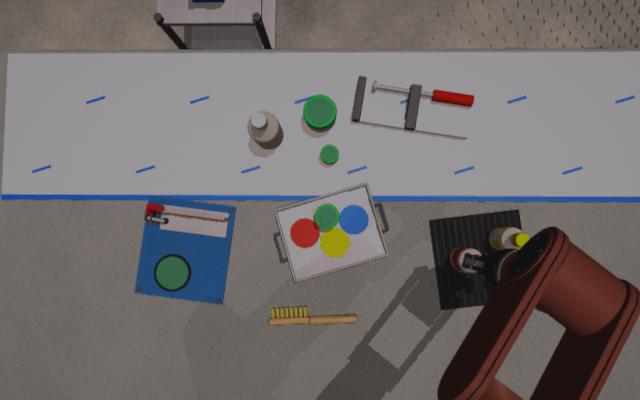

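The picture shows the three bottles on the mat at about (466,261), (505,239) and under the hand. The tub is undisturbed at (327,216) and the three marks are bare. Now the tub: rotate 30° so the fingers close along the tray's long axis.

>>> jog_arm --targets '[[[-0.005, 0.11, 0, 0, 0, 0, 0.8], [-0.01, 0.22, 0, 0, 0, 0, 0.8], [-0.015, 0.33, 0, 0, 0, 0, 0.8], [-0.02, 0.44, 0, 0, 0, 0, 0.8], [-0.026, 0.55, 0, 0, 0, 0, 0.8]]]' --newtons 40

```text
time_s: 21.15
ee_pos: [548.0, -130.4, 134.4]
tcp_rot: [-0.002, 0.124, 0.992, 0.0]
force: [0.8, -0.3, 0.7]
finger_gap: 76.8
grip_force: 0.0
```

>>> jog_arm --targets '[[[-0.005, 0.1, 0, 0, 0, -0.07, 0.8], [-0.01, 0.2, 0, 0, 0, -0.14, 0.8], [-0.015, 0.3, 0, 0, 0, -0.21, 0.8], [-0.02, 0.4, 0, 0, 0, -0.28, 0.8], [-0.027, 0.479, 0, 0, 0, -0.34, 0.8]]]'

```text
time_s: 21.57
ee_pos: [591.3, 7.5, 134.3]
tcp_rot: [-0.002, -0.145, 0.989, 0.001]
force: [0.1, -0.9, -0.4]
finger_gap: 76.5
grip_force: 0.0
```

>>> jog_arm --targets '[[[0, 0, 0, 0, 0, 0, 0.8], [0, 0, 0, 0, 0, 0, 0.8], [0, 0, 0, 0, 0, 0, 0.8], [0, 0, 0, 0, 0, 0, 0.8], [0, 0, 0, 0, 0, 0, 0.8]]]'

```text
time_s: 21.98
ee_pos: [591.9, 3.9, 135.9]
tcp_rot: [-0.0, -0.141, 0.99, -0.0]
force: [0.4, -0.6, 0.6]
finger_gap: 76.7
grip_force: 0.0
```

```bash
python3 - <<'E'
from h import *
p=manip.camera_params("wrist");w=manip.camera("wrist");s=manip.state();print(s["ee_pos"],s["tcp_rot"],s["q"].round(2))
for ce,st in blobs(w,"green",1000)[0]: print(ce,st,ray("wrist",ce,52,p).round(1))
go([591.7,5.2,40]);go([591.7,5.2,-28])
E
```

```text
[592.04846503   3.93101542 136.15800662] [-1.99168628e-04 -1.41115192e-01  9.89993162e-01 -4.48340589e-05] [-0.13  0.19  1.67 -0.    1.28 -1.98]
[319.7 193. ] [ 289  163   62   62 2988] [591.2   5.4  52. ]
[276.7 313.5] [ 257  296   40   36 1119] [ 7.15e+02 -4.00e-01  5.20e+01]
shift [-2.000e-04  4.400e-03  3.205e-01]
shift [-3.000e-04  4.400e-03  5.472e-01]
```

>>> jog_arm --targets '[[[0, 0.003, 0.08, 0, 0, 0, 0.8], [0, 0.003, 0.17, 0, 0, 0, 0.8], [0, 0.003, 0.26, 0, 0, 0, 0.8], [0, 0.003, 0.35, 0, 0, 0, 0.8], [0, 0.003, 0.4, 0, 0, 0, 0.8]]]'

```text
time_s: 22.45
ee_pos: [589.8, 5.3, 13.1]
tcp_rot: [-0.002, -0.141, 0.99, 0.0]
force: [-1.1, 0.7, -1.3]
finger_gap: 76.7
grip_force: 0.0
```

>>> jog_arm --targets '[[[0, 0, 0.03, 0, 0, 0, 0.8], [0, 0, 0.06, 0, 0, 0, 0.8], [0, 0, 0.09, 0, 0, 0, 0.8], [0, 0, 0.11, 0, 0, 0, 0.8], [0, 0, 0.11, 0, 0, 0, 0.8]]]'

```text
time_s: 22.87
ee_pos: [591.6, 5.8, -17.4]
tcp_rot: [-0.0, -0.142, 0.99, 0.0]
force: [-1.1, 0.4, 0.4]
finger_gap: 77.1
grip_force: 0.0
```

```bash
python3 - <<'E'
from h import *
w=manip.camera("wrist");sc=manip.camera("scene");s=manip.state();print(s["ee_pos"],s["force"])
cv2.imwrite("pics/a7.png",np.hstack([cv2.resize(w[100:350,160:480],(400,312)),cv2.resize(sc[120:235,265:405],(380,312),interpolation=2)]))
E
```

```text
[592.53973895   5.83539875 -16.1289798 ] [ 0.01188691 -0.344059   -0.61410142]
```

View pics/a7.png

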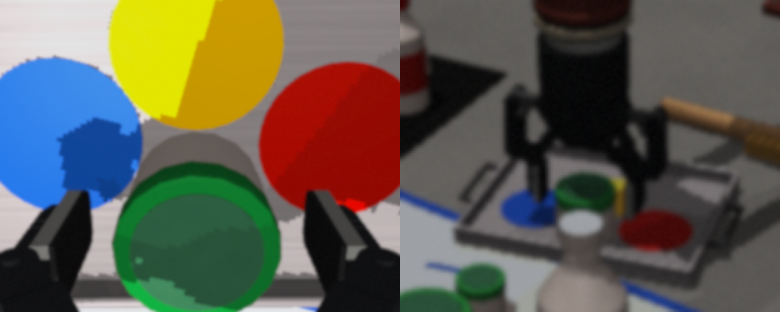

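The fingers straddle the tub, with the lid centred between the pads and the far wall clear. I'll go 12 mm lower and grip.

>>> jog_arm --targets '[[[0, 0, 0.02, 0, 0, 0, 0.8], [0, 0, 0.04, 0, 0, 0, 0.8], [0, 0, 0.04, 0, 0, 0, 0.8]]]'

```text
time_s: 23.22
ee_pos: [591.3, 6.0, -29.7]
tcp_rot: [-0.001, -0.142, 0.99, 0.0]
force: [-1.4, -0.4, 0.6]
finger_gap: 77.2
grip_force: 0.0
```

>>> jog_arm --targets '[[[0, 0, 0, 0, 0, 0, -1], [0, 0, 0, 0, 0, 0, -1], [0, 0, 0, 0, 0, 0, -1], [0, 0, 0, 0, 0, 0, -1], [0, 0, 0, 0, 0, 0, -1]]]' --newtons 40

```text
time_s: 23.63
ee_pos: [592.3, 5.9, -28.4]
tcp_rot: [0.0, -0.142, 0.99, -0.0]
force: [-0.5, 0.5, -0.3]
finger_gap: 53.3
grip_force: 42.2
```

>>> jog_arm --targets '[[[0, 0, 0, 0, 0, 0, -1], [0, 0, -0.04, 0, 0, 0, -1], [0, 0, -0.1, 0, 0, 0, -1], [0, 0, -0.17, 0, 0, 0, -1], [0, 0, -0.25, 0, 0, 0, -1]]]'

```text
time_s: 24.05
ee_pos: [590.7, 6.1, 46.6]
tcp_rot: [-0.001, -0.142, 0.99, 0.0]
force: [1.3, 0.3, -2.2]
finger_gap: 53.0
grip_force: 42.5
```

>>> jog_arm --targets '[[[0, 0, 0, 0, 0, 0, -1], [0, 0, 0, 0, 0, 0, -1], [0, 0, 0, 0, 0, 0, -1]]]'

```text
time_s: 24.3
ee_pos: [591.5, 6.0, 45.9]
tcp_rot: [-0.0, -0.142, 0.99, 0.0]
force: [0.0, -0.3, -1.4]
finger_gap: 53.2
grip_force: 42.5
```

```bash
python3 - <<'E'
from h import *
p=manip.camera_params("wrist");w=manip.camera("wrist");s=manip.state();print(s["ee_pos"],s["force"],s["finger_gap"])
for ce,st in blobs(w,"green",1000)[0]: print(ce,st,ray("wrist",ce,52+75,p).round(1))
go([465.6,349.9,s["ee_pos"][2]])
E
```

```text
[590.82518254   6.10267491  45.11114592] [ 0.23540952 -1.38219726 -1.61100767] 53.65571091249643
[317.4 305.2] [  244   240   148   122 14108] [584.9   4.  127. ]
shift [0.078  1.2171 0.0013]
```

>>> jog_arm --targets '[[[0.008, 0.122, 0, 0, 0, 0, -1], [0.016, 0.244, 0, 0, 0, 0, -1], [0.023, 0.366, 0, 0, 0, 0, -1], [0.031, 0.488, 0, 0, 0, 0, -1], [0.039, 0.609, 0, 0, 0, 0, -1]]]'

```text
time_s: 24.77
ee_pos: [527.1, 179.0, 44.5]
tcp_rot: [-0.002, -0.142, 0.99, -0.0]
force: [0.5, -0.3, -1.5]
finger_gap: 53.2
grip_force: 42.7
```

>>> jog_arm --targets '[[[0.008, 0.122, 0, 0, 0, 0, -1], [0.016, 0.244, 0, 0, 0, 0, -1], [0.023, 0.366, 0, 0, 0, 0, -1], [0.031, 0.488, 0, 0, 0, 0, -1], [0.039, 0.608, 0, 0, 0, 0, -1]]]'

```text
time_s: 25.18
ee_pos: [464.6, 350.6, 44.5]
tcp_rot: [-0.002, -0.142, 0.99, -0.001]
force: [1.0, 0.7, -1.0]
finger_gap: 53.1
grip_force: 42.7
```

>>> jog_arm --targets '[[[0, 0, 0, 0, 0, 0, -1], [0, 0, 0, 0, 0, 0, -1], [0, 0, 0, 0, 0, 0, -1], [0, 0, 0, 0, 0, 0, -1], [0, 0, 0, 0, 0, 0, -1]]]'

```text
time_s: 25.6
ee_pos: [467.2, 348.2, 45.8]
tcp_rot: [-0.0, -0.141, 0.99, -0.0]
force: [0.6, 0.3, -1.4]
finger_gap: 53.2
grip_force: 43.0
```

>>> jog_arm --targets '[[[0, 0, 0, 0, 0, 0, -1], [0, 0, 0, 0, 0, 0, -1], [0, 0, 0, 0, 0, 0, -1]]]'

```text
time_s: 25.85
ee_pos: [467.3, 349.1, 46.4]
tcp_rot: [0.0, -0.142, 0.99, 0.0]
force: [0.3, 0.7, -0.9]
finger_gap: 52.9
grip_force: 43.0
```

```bash
python3 - <<'E'
from h import *
s=manip.state();print(s["ee_pos"],s["force"],s["finger_gap"])
go([465.6,349.9,-24])
E
```

```text
[467.31337715 349.05412762  46.44692087] [ 0.30830889  0.7021207  -0.89911436] 52.894806143966925
shift [0.0047 0.0043 0.2348]
```

>>> jog_arm --targets '[[[0.004, 0.002, 0.06, 0, 0, 0, -1], [0.004, 0.002, 0.12, 0, 0, 0, -1], [0.004, 0.002, 0.18, 0, 0, 0, -1], [0.004, 0.002, 0.225, 0, 0, 0, -1], [0.004, 0.002, 0.232, 0, 0, 0, -1]]]'

```text
time_s: 26.27
ee_pos: [463.5, 348.5, -26.2]
tcp_rot: [-0.002, -0.142, 0.99, -0.001]
force: [-0.3, -0.4, -1.9]
finger_gap: 53.1
grip_force: 43.0
```

>>> jog_arm --targets '[[[0, 0, 0, 0, 0, 0, -1], [0, 0, 0.003, 0, 0, 0, -1], [0, 0, 0.006, 0, 0, 0, -1], [0, 0, 0.01, 0, 0, 0, -1], [0, 0, 0.01, 0, 0, 0, -1]]]'

```text
time_s: 26.68
ee_pos: [466.1, 350.2, -25.5]
tcp_rot: [0.001, -0.142, 0.99, 0.0]
force: [-0.5, 0.4, -2.7]
finger_gap: 53.0
grip_force: 43.0
```

>>> jog_arm --targets '[[[0, 0, 0.003, 0, 0, 0, -1], [0, 0, 0.007, 0, 0, 0, -1], [0, 0, 0.007, 0, 0, 0, -1]]]'

```text
time_s: 26.93
ee_pos: [466.0, 350.2, -27.5]
tcp_rot: [0.0, -0.142, 0.99, 0.0]
force: [-1.2, 0.1, 3.8]
finger_gap: 53.3
grip_force: 43.5
```

>>> jog_arm --targets '[[[0, 0, 0, 0, 0, 0, 0.8], [0, 0, 0, 0, 0, 0, 0.8], [0, 0, 0, 0, 0, 0, 0.8], [0, 0, 0, 0, 0, 0, 0.8]]]'

```text
time_s: 27.27
ee_pos: [465.6, 350.0, -28.3]
tcp_rot: [0.0, -0.142, 0.99, 0.0]
force: [0.2, 0.1, 0.2]
finger_gap: 76.9
grip_force: 0.0
```

>>> jog_arm --targets '[[[0, 0, -0.12, 0, 0, 0, 0.8], [0, 0, -0.25, 0, 0, 0, 0.8], [0, 0, -0.38, 0, 0, 0, 0.8], [0, 0, -0.5, 0, 0, 0, 0.8], [0, 0, -0.57, 0, 0, 0, 0.8]]]'

```text
time_s: 27.68
ee_pos: [467.4, 351.0, 147.7]
tcp_rot: [0.003, -0.142, 0.99, 0.001]
force: [1.1, 0.6, -0.2]
finger_gap: 76.8
grip_force: 0.0
```

>>> jog_arm --targets '[[[0, -0.12, 0, 0, 0, 0.07, 0.3], [0, -0.24, 0, 0, 0, 0.14, 0.06], [0, -0.36, 0, 0, 0, 0.21, 0.06], [0, -0.48, 0, 0, 0, 0.28, 0.06], [0, -0.6, 0, 0, 0, 0.34, 0.06]]]'

```text
time_s: 28.1
ee_pos: [516.4, 175.7, 142.8]
tcp_rot: [0.0, 0.127, 0.992, 0.0]
force: [0.7, 0.3, -0.6]
finger_gap: 45.3
grip_force: 0.0
```

```bash
python3 - <<'E'
from h import *
t=manip.camera("top");s=manip.state();print(s["ee_pos"],s["tcp_rot"]);cv2.imwrite("pics/t8.png",t)
# coaster with tub: lid at z 53
c=proj("top",[465.6,349.9,53]);print("expected lid px",c.round(1),"expected coaster",proj("top",[465.6,349.9,7]).round(1))
cv2.imwrite("pics/t8c.png",cv2.resize(t[190:310,130:250],(600,600),interpolation=2))
for a in (30,60,90,110):print([(b[0],b[1][4]) for b in blobs(t[240:310,140:205],"green",20,a,30)[0]])
E
```

```text
[518.37900148 169.75271443 142.76860633] [ 0.00101969  0.13065828  0.99142505 -0.00193513]
expected lid px [164.9 274.4] expected coaster [171.8 272.4]
[]
[]
[]
[]
```

View pics/t8c.png

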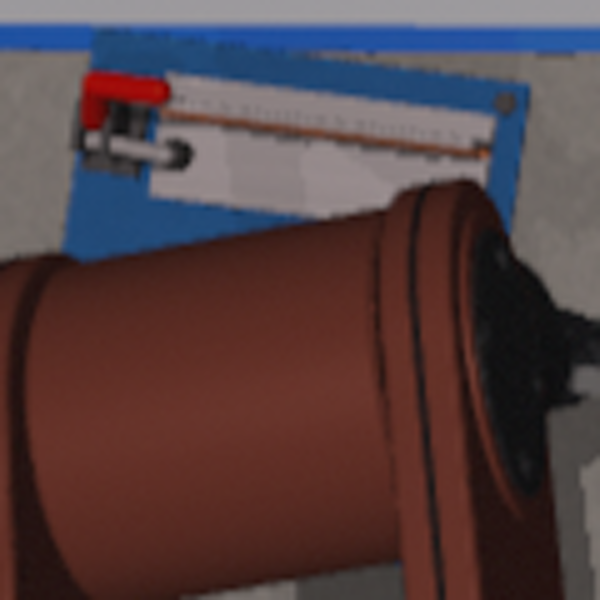

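The arm hides the coaster, so I'll check it once the arm has moved on. Next is fetching red.

>>> jog_arm --targets '[[[0, 0, 0, 0, 0, 0, 0.06], [0, 0, 0, 0, 0, 0, 0.06], [0, 0, 0, 0, 0, 0, 0.06]]]'

```text
time_s: 28.4
ee_pos: [515.9, 177.9, 142.6]
tcp_rot: [-0.0, 0.123, 0.992, 0.0]
force: [0.6, 0.3, -0.4]
finger_gap: 45.5
grip_force: 0.0
```

```bash
python3 - <<'E'
from h import *
s=manip.state();print(s["ee_pos"],s["tcp_rot"])
go([501,-290,135])
E
```

```text
[515.92136506 177.92604065 142.57770392] [-1.68678719e-04  1.23445157e-01  9.92351364e-01  1.85491958e-04]
shift [-0.3339 -1.5244  0.0246]
```

>>> jog_arm --targets '[[[-0.022, -0.102, 0.002, 0, 0, 0, 0.06], [-0.045, -0.203, 0.004, 0, 0, 0, 0.06], [-0.067, -0.305, 0.006, 0, 0, 0, 0.06], [-0.089, -0.406, 0.008, 0, 0, 0, 0.06], [-0.111, -0.508, 0.008, 0, 0, 0, 0.06]]]'

```text
time_s: 28.82
ee_pos: [510.6, 21.8, 140.1]
tcp_rot: [-0.0, 0.122, 0.993, 0.0]
force: [0.8, -0.0, 0.2]
finger_gap: 45.4
grip_force: 0.0
```

>>> jog_arm --targets '[[[-0.022, -0.102, 0.002, 0, 0, 0, 0.06], [-0.045, -0.203, 0.004, 0, 0, 0, 0.06], [-0.067, -0.305, 0.006, 0, 0, 0, 0.06], [-0.089, -0.406, 0.008, 0, 0, 0, 0.06], [-0.111, -0.508, 0.008, 0, 0, 0, 0.06]]]'

```text
time_s: 29.23
ee_pos: [505.9, -134.4, 137.8]
tcp_rot: [0.0, 0.122, 0.992, 0.0]
force: [0.2, -0.1, -0.2]
finger_gap: 45.1
grip_force: 0.0
```

>>> jog_arm --targets '[[[-0.022, -0.102, 0.002, 0, 0, 0, 0.06], [-0.045, -0.203, 0.004, 0, 0, 0, 0.06], [-0.067, -0.305, 0.006, 0, 0, 0, 0.06], [-0.089, -0.406, 0.008, 0, 0, 0, 0.06], [-0.111, -0.508, 0.008, 0, 0, 0, 0.06]]]'

```text
time_s: 29.65
ee_pos: [501.1, -290.3, 135.2]
tcp_rot: [-0.0, 0.122, 0.992, 0.0]
force: [0.4, -0.1, 0.7]
finger_gap: 45.1
grip_force: 0.0
```

>>> jog_arm --targets '[[[0, 0, 0, 0, 0, 0, 0.06], [0, 0, 0, 0, 0, 0, 0.06], [0, 0, 0, 0, 0, 0, 0.06], [0, 0, 0, 0, 0, 0, 0.06], [0, 0, 0, 0, 0, 0, 0.06]]]'

```text
time_s: 30.07
ee_pos: [500.9, -288.8, 135.4]
tcp_rot: [-0.0, 0.123, 0.992, 0.0]
force: [0.4, -0.3, 0.1]
finger_gap: 45.6
grip_force: 0.0
```

```bash
python3 - <<'E'
from h import *
p=manip.camera_params("wrist");w=manip.camera("wrist");s=manip.state();print(s["ee_pos"],s["tcp_rot"])
for ce,st in blobs(w,"red",1000)[0]: print(ce,st,ray("wrist",ce,138,p).round(1))
go([501,-290,72])
t=manip.camera("top");cv2.imwrite("pics/t9c.png",cv2.resize(t[240:310,130:220],(720,560),interpolation=2))
print("expected lid px",proj("top",[465.6,349.9,53]).round(1),"coaster",proj("top",[465.6,349.9,7]).round(1))
for a in (60,90,110,150,180):print(a,[(b[0]+[140,240],b[1]) for b in blobs(t[240:310,140:205],"green",20,a,30)[0]])
E
```

```text
[ 500.86028878 -289.06978675  135.50846398] [-1.35166839e-05  1.23039607e-01  9.92401755e-01  1.07445962e-04]
[317.6 231.3] [ 293  202   50   57 2195] [ 499.1 -288.9  138. ]
shift [-0.0012 -0.0029  0.2117]
expected lid px [164.9 274.4] coaster [171.8 272.4]
60 [(array([170., 273.]), array([ 13,  16,  36,  34, 822], dtype=int32))]
90 [(array([169.6, 273.1]), array([ 13,  16,  36,  34, 772], dtype=int32))]
110 [(array([168.9, 273.2]), array([ 13,  17,  35,  32, 708], dtype=int32))]
150 [(array([166.4, 274.2]), array([ 13,  22,  26,  26, 226], dtype=int32))]
180 [(array([166.6, 274. ]), array([ 13,  22,  26,  26, 175], dtype=int32))]
```

View pics/t9c.png

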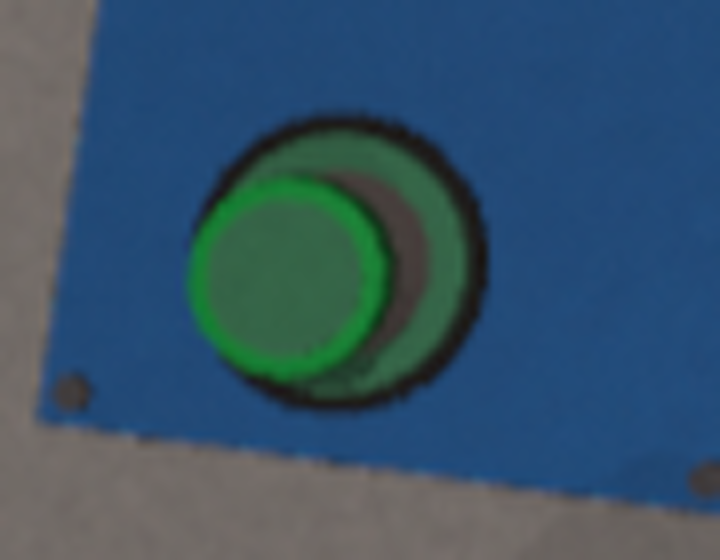

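The lid is at about (165.9,274.3) against an expected (164.9,274.4), so the tub is within about 2 mm of the coaster's centre. Now red back to its mark.

>>> jog_arm --targets '[[[0, -0.002, 0.06, 0, 0, 0, 0.06], [0, -0.002, 0.12, 0, 0, 0, 0.06], [0, -0.002, 0.18, 0, 0, 0, 0.06], [0, -0.002, 0.211, 0, 0, 0, 0.06], [0, -0.002, 0.211, 0, 0, 0, 0.06]]]'

```text
time_s: 30.58
ee_pos: [498.7, -289.4, 69.6]
tcp_rot: [-0.002, 0.124, 0.992, 0.001]
force: [-1.1, 0.9, -0.5]
finger_gap: 45.2
grip_force: 0.0
```

>>> jog_arm --targets '[[[0, 0, 0, 0, 0, 0, 0.06], [0, 0, 0, 0, 0, 0, -1], [0, 0, 0, 0, 0, 0, -1], [0, 0, 0, 0, 0, 0, -1], [0, 0, 0, 0, 0, 0, -1]]]' --newtons 50

```text
time_s: 31.0
ee_pos: [501.4, -291.6, 73.8]
tcp_rot: [0.001, 0.124, 0.992, -0.0]
force: [0.3, 1.7, 4.8]
finger_gap: 26.6
grip_force: 49.6
```

>>> jog_arm --targets '[[[0, 0, 0, 0, 0, 0, -1], [0, 0, -0.04, 0, 0, 0, -1], [0, 0, -0.1, 0, 0, 0, -1], [0, 0, -0.16, 0, 0, 0, -1], [0, 0, -0.2, 0, 0, 0, -1]]]'

```text
time_s: 31.42
ee_pos: [500.6, -291.6, 134.2]
tcp_rot: [0.0, 0.124, 0.992, -0.001]
force: [0.4, -0.1, -1.2]
finger_gap: 26.7
grip_force: 49.5
```

>>> jog_arm --targets '[[[0, 0, 0, 0, 0, 0, -1], [0, 0, 0, 0, 0, 0, -1], [0, 0, 0, 0, 0, 0, -1], [0, 0, 0, 0, 0, 0, -1]]]'

```text
time_s: 31.75
ee_pos: [499.4, -290.5, 130.6]
tcp_rot: [-0.001, 0.124, 0.992, 0.001]
force: [-0.7, 0.3, -1.8]
finger_gap: 26.5
grip_force: 49.6
```

```bash
python3 - <<'E'
from h import *
s=manip.state();print(s["ee_pos"],s["force"],s["finger_gap"])
go([555,55,s["ee_pos"][2]])
E
```

```text
[ 499.42494119 -290.46593713  130.64275498] [-0.71354291  0.34839106 -1.7767853 ] 26.505728359727083
shift [0.1041 1.1617 0.0014]
```

>>> jog_arm --targets '[[[0.01, 0.116, 0, 0, 0, 0, -1], [0.021, 0.232, 0, 0, 0, 0, -1], [0.031, 0.348, 0, 0, 0, 0, -1], [0.042, 0.465, 0, 0, 0, 0, -1], [0.052, 0.581, 0, 0, 0, 0, -1]]]'

```text
time_s: 32.17
ee_pos: [527.3, -116.6, 130.9]
tcp_rot: [-0.001, 0.124, 0.992, 0.0]
force: [0.7, 0.8, -1.6]
finger_gap: 26.9
grip_force: 49.8
```

>>> jog_arm --targets '[[[0.01, 0.116, 0, 0, 0, 0, -1], [0.021, 0.232, 0, 0, 0, 0, -1], [0.031, 0.348, 0, 0, 0, 0, -1], [0.042, 0.465, 0, 0, 0, 0, -1], [0.052, 0.581, 0, 0, 0, 0, -1]]]'

```text
time_s: 32.58
ee_pos: [555.1, 56.2, 131.0]
tcp_rot: [-0.001, 0.124, 0.992, -0.0]
force: [0.6, -0.4, -1.8]
finger_gap: 26.6
grip_force: 49.8
```

>>> jog_arm --targets '[[[0, 0, 0, 0, 0, 0, -1], [0, 0, 0, 0, 0, 0, -1], [0, 0, 0, 0, 0, 0, -1], [0, 0, 0, 0, 0, 0, -1], [0, 0, 0, 0, 0, 0, -1]]]'

```text
time_s: 33.0
ee_pos: [555.6, 53.1, 131.8]
tcp_rot: [-0.0, 0.125, 0.992, -0.0]
force: [-0.4, 0.3, -2.0]
finger_gap: 26.7
grip_force: 50.1
```

>>> jog_arm --targets '[[[0, 0, 0, 0, 0, 0, -1], [0, 0, 0, 0, 0, 0, -1], [0, 0, 0, 0, 0, 0, -1], [0, 0, 0, 0, 0, 0, -1], [0, 0, 0, 0, 0, 0, -1]]]'

```text
time_s: 33.42
ee_pos: [555.9, 54.2, 132.2]
tcp_rot: [0.0, 0.124, 0.992, 0.0]
force: [-1.0, -0.3, -1.5]
finger_gap: 26.5
grip_force: 50.1
```

```bash
python3 - <<'E'
from h import *
s=manip.state();print(s["ee_pos"],s["force"],s["finger_gap"])
go([555,55,76])
E
```

```text
[555.94338764  54.21235337 132.22611434] [-1.02140671 -0.27581956 -1.50031995] 26.515167418973576
shift [0.0037 0.0018 0.1874]
```

>>> jog_arm --targets '[[[0.002, 0.002, 0.06, 0, 0, 0, -1], [0.002, 0.002, 0.12, 0, 0, 0, -1], [0.002, 0.002, 0.16, 0, 0, 0, -1], [0.002, 0.002, 0.184, 0, 0, 0, -1], [0.002, 0.002, 0.184, 0, 0, 0, -1]]]'

```text
time_s: 33.83
ee_pos: [555.4, 55.6, 76.3]
tcp_rot: [-0.0, 0.124, 0.992, 0.0]
force: [0.9, -0.2, -1.2]
finger_gap: 26.6
grip_force: 50.2
```

>>> jog_arm --targets '[[[0, 0, 0, 0, 0, 0, -1], [0, 0, 0, 0, 0, 0, -1], [0, 0, 0.003, 0, 0, 0, -1], [0, 0, 0.006, 0, 0, 0, -1], [0, 0, 0.006, 0, 0, 0, -1]]]'

```text
time_s: 34.25
ee_pos: [555.5, 55.1, 75.2]
tcp_rot: [0.0, 0.124, 0.992, -0.0]
force: [2.0, 0.1, -1.7]
finger_gap: 26.5
grip_force: 50.3
```

>>> jog_arm --targets '[[[0, 0, 0.003, 0, 0, 0, -1], [0, 0, 0.005, 0, 0, 0, -1], [0, 0, 0.005, 0, 0, 0, -1]]]'

```text
time_s: 34.5
ee_pos: [556.4, 55.0, 75.3]
tcp_rot: [0.001, 0.124, 0.992, -0.0]
force: [-2.8, -0.1, 6.6]
finger_gap: 26.5
grip_force: 51.0
```

Contact. Release, raise, and head for yellow on the mat.

>>> jog_arm --targets '[[[0, 0, 0, 0, 0, 0, 0.06], [0, 0, 0, 0, 0, 0, 0.06], [0, 0, 0, 0, 0, 0, 0.06], [0, 0, -0.12, 0, 0, 0, 0.06], [0, 0, -0.2, 0, 0, 0, 0.06]]]'

```text
time_s: 34.92
ee_pos: [554.5, 55.2, 133.7]
tcp_rot: [-0.001, 0.124, 0.992, -0.0]
force: [1.4, -0.4, 1.3]
finger_gap: 45.3
grip_force: 0.0
```

>>> jog_arm --targets '[[[0, 0, 0, 0, 0, 0, 0.06], [0, 0, 0, 0, 0, 0, 0.06], [0, 0, 0, 0, 0, 0, 0.06]]]'

```text
time_s: 35.17
ee_pos: [555.1, 55.2, 133.1]
tcp_rot: [-0.0, 0.124, 0.992, -0.0]
force: [-1.1, -0.4, -0.7]
finger_gap: 44.9
grip_force: 0.0
```

```bash
python3 - <<'E'
from h import *
s=manip.state();print(s["ee_pos"],s["tcp_rot"],s["force"])
go([545.5,-375,133])
E
```

```text
[555.11760348  55.17071476 133.12783716] [-2.79661665e-04  1.24081795e-01  9.92271953e-01 -3.32539101e-05] [-1.10256461 -0.37603541 -0.67840422]
shift [-3.2200e-01 -1.3976e+00  4.0000e-04]
```

>>> jog_arm --targets '[[[-0.027, -0.116, 0, 0, 0, 0, 0.06], [-0.054, -0.233, 0, 0, 0, 0, 0.06], [-0.08, -0.349, 0, 0, 0, 0, 0.06], [-0.107, -0.466, 0, 0, 0, 0, 0.06], [-0.134, -0.582, 0, 0, 0, 0, 0.06]]]'

```text
time_s: 35.58
ee_pos: [550.0, -125.0, 131.8]
tcp_rot: [-0.001, 0.124, 0.992, 0.0]
force: [-0.4, 0.0, 0.1]
finger_gap: 45.0
grip_force: 0.0
```

>>> jog_arm --targets '[[[-0.027, -0.116, 0, 0, 0, 0, 0.06], [-0.054, -0.233, 0, 0, 0, 0, 0.06], [-0.08, -0.349, 0, 0, 0, 0, 0.06], [-0.107, -0.466, 0, 0, 0, 0, 0.06], [-0.134, -0.582, 0, 0, 0, 0, 0.06]]]'

```text
time_s: 36.0
ee_pos: [546.0, -304.1, 131.5]
tcp_rot: [-0.001, 0.124, 0.992, 0.001]
force: [1.2, -0.4, -0.1]
finger_gap: 45.2
grip_force: 0.0
```

>>> jog_arm --targets '[[[-0.027, -0.116, 0, 0, 0, 0, 0.06], [-0.054, -0.233, 0, 0, 0, 0, 0.06], [-0.054, -0.233, 0, 0, 0, 0, 0.06], [-0.054, -0.233, 0, 0, 0, 0, 0.06], [-0.054, -0.233, 0, 0, 0, 0, 0.06]]]'

```text
time_s: 36.42
ee_pos: [545.0, -373.8, 131.7]
tcp_rot: [-0.001, 0.124, 0.992, 0.001]
force: [0.3, -0.2, 0.4]
finger_gap: 45.4
grip_force: 0.0
```

```bash
python3 - <<'E'
from h import *
p=manip.camera_params("wrist");w=manip.camera("wrist");s=manip.state();print(s["ee_pos"])
for ce,st in blobs(w,"yellow",1000)[0]: print(ce,st,ray("wrist",ce,138,p).round(1))
go([545.5,-375,72])
t=manip.camera("top");cv2.imwrite("pics/t10.png",cv2.resize(t[190:290,260:400],(700,500),interpolation=2))
e=fit(t,"red",[301,233.5],9,110,60);print("cap",e[0],ray("top",e[0],140).round(1))
E
```

```text
[ 545.37694498 -373.22347976  132.13204292]
[315.  232.9] [ 290  205   50   55 2123] [ 542.3 -375.2  138. ]
shift [-0.0023 -0.006   0.2004]
cap (301.8680114746094, 232.86627197265625) [556.9  52.5 140. ]
```

>>> jog_arm --targets '[[[-0.001, -0.004, 0.06, 0, 0, 0, 0.06], [-0.001, -0.004, 0.12, 0, 0, 0, 0.06], [-0.001, -0.004, 0.17, 0, 0, 0, 0.06], [-0.001, -0.004, 0.2, 0, 0, 0, 0.06], [-0.001, -0.004, 0.2, 0, 0, 0, 0.06]]]'

```text
time_s: 36.93
ee_pos: [544.7, -373.4, 70.9]
tcp_rot: [-0.002, 0.123, 0.992, 0.001]
force: [0.2, 0.2, -0.6]
finger_gap: 45.3
grip_force: 0.0
```

>>> jog_arm --targets '[[[0, 0, 0, 0, 0, 0, 0.06], [0, 0, 0, 0, 0, 0, -1], [0, 0, 0, 0, 0, 0, -1], [0, 0, 0, 0, 0, 0, -1], [0, 0, 0, 0, 0, 0, -1]]]'

```text
time_s: 37.35
ee_pos: [546.9, -376.6, 75.4]
tcp_rot: [0.001, 0.124, 0.992, -0.001]
force: [0.2, 0.7, 3.9]
finger_gap: 26.7
grip_force: 49.5
```

>>> jog_arm --targets '[[[0, 0, 0, 0, 0, 0, -1], [0, 0, -0.04, 0, 0, 0, -1], [0, 0, -0.1, 0, 0, 0, -1], [0, 0, -0.16, 0, 0, 0, -1], [0, 0, -0.2, 0, 0, 0, -1]]]'

```text
time_s: 37.77
ee_pos: [546.0, -376.5, 135.7]
tcp_rot: [0.0, 0.124, 0.992, -0.0]
force: [0.4, -1.2, -1.3]
finger_gap: 26.5
grip_force: 49.3
```

>>> jog_arm --targets '[[[0, 0, 0, 0, 0, 0, -1], [0, 0, 0, 0, 0, 0, -1], [0, 0, 0, 0, 0, 0, -1], [0, 0, 0, 0, 0, 0, -1]]]'

```text
time_s: 38.1
ee_pos: [545.0, -375.3, 131.9]
tcp_rot: [-0.001, 0.124, 0.992, 0.001]
force: [0.8, -1.1, -1.1]
finger_gap: 26.7
grip_force: 49.3
```

```bash
python3 - <<'E'
from h import *
s=manip.state();print(s["ee_pos"],s["force"],s["finger_gap"])
go([534.7,-12,s["ee_pos"][2]])
E
```

```text
[ 544.9929508  -375.33701245  131.89683578] [ 0.80608185 -1.06789922 -1.07581175] 26.650853663549384
shift [0.3315 1.1654 0.0023]
```

View pics/t10.png

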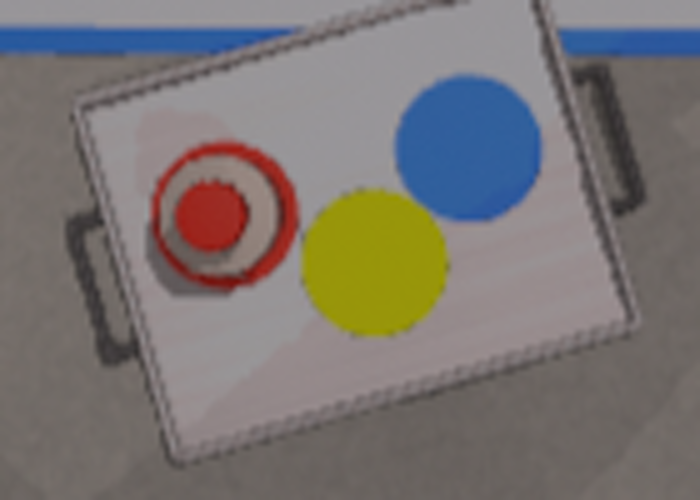

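Red stands upright, about 2 mm from its mark's centre: the cap measures (557,52.5) against the mark at (556,54.5). Yellow next.

>>> jog_arm --targets '[[[0.033, 0.117, 0, 0, 0, 0, -1], [0.066, 0.234, 0, 0, 0, 0, -1], [0.1, 0.35, 0, 0, 0, 0, -1], [0.133, 0.467, 0, 0, 0, 0, -1], [0.166, 0.584, 0, 0, 0, 0, -1]]]'

```text
time_s: 38.52
ee_pos: [539.6, -192.1, 132.2]
tcp_rot: [-0.001, 0.124, 0.992, 0.0]
force: [0.5, -0.3, -1.8]
finger_gap: 26.4
grip_force: 49.5
```

>>> jog_arm --targets '[[[0.033, 0.117, 0, 0, 0, 0, -1], [0.066, 0.234, 0, 0, 0, 0, -1], [0.1, 0.35, 0, 0, 0, 0, -1], [0.133, 0.467, 0, 0, 0, 0, -1], [0.166, 0.584, 0, 0, 0, 0, -1]]]'

```text
time_s: 38.93
ee_pos: [534.5, -10.1, 132.6]
tcp_rot: [-0.001, 0.124, 0.992, 0.0]
force: [1.1, -1.1, -2.0]
finger_gap: 26.7
grip_force: 49.5
```

>>> jog_arm --targets '[[[0, 0, 0, 0, 0, 0, -1], [0, 0, 0, 0, 0, 0, -1], [0, 0, 0, 0, 0, 0, -1], [0, 0, 0, 0, 0, 0, -1], [0, 0, 0, 0, 0, 0, -1]]]'

```text
time_s: 39.35
ee_pos: [535.6, -13.3, 133.4]
tcp_rot: [-0.0, 0.125, 0.992, -0.0]
force: [0.4, 0.6, -2.4]
finger_gap: 26.4
grip_force: 49.8
```

>>> jog_arm --targets '[[[0, 0, 0, 0, 0, 0, -1], [0, 0, 0, 0, 0, 0, -1], [0, 0, 0, 0, 0, 0, -1], [0, 0, 0, 0, 0, 0, -1], [0, 0, 0, 0, 0, 0, -1]]]'

```text
time_s: 39.77
ee_pos: [535.7, -12.1, 133.7]
tcp_rot: [0.0, 0.124, 0.992, 0.0]
force: [-0.2, -0.3, -2.8]
finger_gap: 26.3
grip_force: 49.8
```

```bash
python3 - <<'E'
from h import *
s=manip.state();print(s["ee_pos"],s["force"],s["finger_gap"])
go([534.5,-11,77])
E
```

```text
[535.6513117  -12.12114511 133.69008694] [-0.16141242 -0.34469684 -2.77568043] 26.34037153602278
shift [0.0046 0.0027 0.189 ]
```

>>> jog_arm --targets '[[[0.003, 0.003, 0.06, 0, 0, 0, -1], [0.003, 0.003, 0.12, 0, 0, 0, -1], [0.003, 0.003, 0.16, 0, 0, 0, -1], [0.003, 0.003, 0.184, 0, 0, 0, -1], [0.003, 0.003, 0.184, 0, 0, 0, -1]]]'

```text
time_s: 40.18
ee_pos: [535.3, -10.8, 78.4]
tcp_rot: [0.0, 0.124, 0.992, 0.0]
force: [-0.4, -0.1, -1.2]
finger_gap: 26.5
grip_force: 49.8
```

>>> jog_arm --targets '[[[0, 0, 0, 0, 0, 0, -1], [0, 0, 0, 0, 0, 0, -1], [0, 0, 0.003, 0, 0, 0, -1], [0, 0, 0.006, 0, 0, 0, -1], [0, 0, 0.006, 0, 0, 0, -1]]]'

```text
time_s: 40.6
ee_pos: [535.6, -10.9, 77.4]
tcp_rot: [0.001, 0.124, 0.992, -0.0]
force: [-1.1, 0.8, 2.7]
finger_gap: 26.3
grip_force: 50.4
```

>>> jog_arm --targets '[[[0, 0, 0.003, 0, 0, 0, -1], [0, 0, 0.005, 0, 0, 0, -1], [0, 0, 0.005, 0, 0, 0, -1]]]'

```text
time_s: 40.85
ee_pos: [536.4, -11.1, 77.4]
tcp_rot: [0.001, 0.124, 0.992, -0.0]
force: [-3.5, 0.2, 11.8]
finger_gap: 26.5
grip_force: 51.3
```

>>> jog_arm --targets '[[[0, 0, -0.003, 0, 0, 0, -1], [0, 0, -0.004, 0, 0, 0, 0.06], [0, 0, -0.004, 0, 0, 0, 0.06], [0, 0, -0.004, 0, 0, 0, 0.06], [0, 0, -0.12, 0, 0, 0, 0.06]]]'

```text
time_s: 41.27
ee_pos: [529.3, -10.0, 104.2]
tcp_rot: [-0.007, 0.124, 0.992, 0.0]
force: [-1.4, 0.0, -0.9]
finger_gap: 45.2
grip_force: 0.0
```

>>> jog_arm --targets '[[[0, 0, -0.08, 0, 0, 0, 0.06], [0, 0, -0.08, 0, 0, 0, 0.06], [0, 0, -0.08, 0, 0, 0, 0.06], [0, 0, -0.08, 0, 0, 0, 0.06]]]'

```text
time_s: 41.6
ee_pos: [534.6, -10.8, 134.5]
tcp_rot: [-0.0, 0.124, 0.992, 0.0]
force: [-0.6, 0.3, -0.8]
finger_gap: 45.2
grip_force: 0.0
```

```bash
python3 - <<'E'
from h import *
s=manip.state();print(s["ee_pos"],s["tcp_rot"],s["force"])
go([461,-375,133])
E
```

```text
[534.57316127 -10.76107279 134.50091528] [-3.82244545e-04  1.24086571e-01  9.92271322e-01  1.58173273e-05] [-0.64699639  0.28971392 -0.83912641]
shift [-0.0613 -1.2371  0.005 ]
```

>>> jog_arm --targets '[[[-0.006, -0.124, 0, 0, 0, 0, 0.06], [-0.012, -0.247, 0, 0, 0, 0, 0.06], [-0.018, -0.371, 0, 0, 0, 0, 0.06], [-0.025, -0.495, 0, 0, 0, 0, 0.06], [-0.031, -0.618, 0, 0, 0, 0, 0.06]]]'

```text
time_s: 42.02
ee_pos: [496.7, -193.7, 133.3]
tcp_rot: [-0.001, 0.124, 0.992, 0.001]
force: [0.4, 0.3, 0.4]
finger_gap: 45.7
grip_force: 0.0
```

>>> jog_arm --targets '[[[-0.006, -0.124, 0, 0, 0, 0, 0.06], [-0.012, -0.247, 0, 0, 0, 0, 0.06], [-0.018, -0.371, 0, 0, 0, 0, 0.06], [-0.025, -0.495, 0, 0, 0, 0, 0.06], [-0.031, -0.618, 0, 0, 0, 0, 0.06]]]'

```text
time_s: 42.43
ee_pos: [460.1, -375.7, 133.0]
tcp_rot: [-0.001, 0.124, 0.992, 0.001]
force: [0.8, -0.1, 0.8]
finger_gap: 45.0
grip_force: 0.0
```

>>> jog_arm --targets '[[[0, 0, 0, 0, 0, 0, 0.06], [0, 0, 0, 0, 0, 0, 0.06], [0, 0, 0, 0, 0, 0, 0.06], [0, 0, 0, 0, 0, 0, 0.06], [0, 0, 0, 0, 0, 0, 0.06]]]'

```text
time_s: 42.85
ee_pos: [462.0, -373.2, 134.7]
tcp_rot: [-0.0, 0.123, 0.992, 0.0]
force: [-0.1, 0.3, -0.7]
finger_gap: 45.0
grip_force: 0.0
```

```bash
python3 - <<'E'
from h import *
p=manip.camera_params("wrist");w=manip.camera("wrist");s=manip.state();print(s["ee_pos"])
for ce,st in blobs(w,"blue",1000)[0]: print(ce,st,ray("wrist",ce,138,p).round(1))
go([461,-375,72])
t=manip.camera("top")
for c,u in(("red",[301,233.5]),("yellow",[335.2,244.4])):
  b=[x[0] for x in blobs(t,c,100)[0] if abs(x[0][0]-u[0])<3 and abs(x[0][1]-u[1])<3];print(c,b,[ray("top",x,140).round(1) for x in b])
E
```

```text
[ 462.11510654 -373.34313346  134.91237483]
[314.6 231. ] [ 290  202   50   57 2170] [ 459.3 -374.8  138. ]
[542.8 283.6] [ 471  267  146   36 1235] [ 526.6 -249.1  138. ]
[315.6 331.8] [ 255  315  122   34 1051] [ 526.5 -391.3  138. ]
shift [ 0.0022 -0.0064  0.2097]
red [array([301.9, 232.9])] [array([556.8,  52.4, 140. ])]
yellow [array([334.4, 244.3])] [array([535. , -11.3, 140. ])]
```

>>> jog_arm --targets '[[[0.001, -0.004, 0.06, 0, 0, 0, 0.06], [0.001, -0.004, 0.12, 0, 0, 0, 0.06], [0.001, -0.004, 0.17, 0, 0, 0, 0.06], [0.001, -0.004, 0.208, 0, 0, 0, 0.06], [0.001, -0.004, 0.208, 0, 0, 0, 0.06]]]'

```text
time_s: 43.37
ee_pos: [459.9, -373.8, 69.9]
tcp_rot: [-0.002, 0.124, 0.992, 0.001]
force: [-0.4, 0.2, -1.3]
finger_gap: 45.4
grip_force: 0.0
```

>>> jog_arm --targets '[[[0, 0, 0, 0, 0, 0, 0.06], [0, 0, 0, 0, 0, 0, -1], [0, 0, 0, 0, 0, 0, -1], [0, 0, 0, 0, 0, 0, -1], [0, 0, 0, 0, 0, 0, -1]]]'

```text
time_s: 43.78
ee_pos: [462.1, -376.5, 74.3]
tcp_rot: [0.001, 0.124, 0.992, -0.001]
force: [2.1, 1.7, 4.6]
finger_gap: 26.3
grip_force: 49.7
```

>>> jog_arm --targets '[[[0, 0, 0, 0, 0, 0, -1], [0, 0, -0.04, 0, 0, 0, -1], [0, 0, -0.1, 0, 0, 0, -1], [0, 0, -0.16, 0, 0, 0, -1], [0, 0, -0.2, 0, 0, 0, -1]]]'

```text
time_s: 44.2
ee_pos: [461.2, -376.3, 134.6]
tcp_rot: [0.0, 0.124, 0.992, -0.0]
force: [-0.2, -0.0, -1.5]
finger_gap: 26.3
grip_force: 49.6
```

>>> jog_arm --targets '[[[0, 0, 0, 0, 0, 0, -1], [0, 0, 0, 0, 0, 0, -1], [0, 0, 0, 0, 0, 0, -1], [0, 0, 0, 0, 0, 0, -1]]]'

```text
time_s: 44.53
ee_pos: [460.3, -375.1, 131.1]
tcp_rot: [-0.001, 0.124, 0.992, 0.001]
force: [0.3, 0.4, -2.7]
finger_gap: 26.7
grip_force: 49.7
```

```bash
python3 - <<'E'
from h import *
s=manip.state();print(s["ee_pos"],s["force"],s["finger_gap"])
go([585.3,-52.8,s["ee_pos"][2]])
E
```

```text
[ 460.27436476 -375.06127813  131.10085314] [ 0.30570805  0.36328256 -2.72903058] 26.69489253125353
shift [-0.1393  1.1438  0.0014]
```

>>> jog_arm --targets '[[[-0.014, 0.115, 0, 0, 0, 0, -1], [-0.028, 0.23, 0, 0, 0, 0, -1], [-0.042, 0.345, 0, 0, 0, 0, -1], [-0.056, 0.46, 0, 0, 0, 0, -1], [-0.07, 0.575, 0, 0, 0, 0, -1]]]'

```text
time_s: 44.95
ee_pos: [523.5, -212.0, 131.4]
tcp_rot: [-0.001, 0.124, 0.992, 0.0]
force: [0.8, -1.0, -2.3]
finger_gap: 26.4
grip_force: 50.0
```

>>> jog_arm --targets '[[[-0.014, 0.115, 0, 0, 0, 0, -1], [-0.028, 0.23, 0, 0, 0, 0, -1], [-0.042, 0.345, 0, 0, 0, 0, -1], [-0.056, 0.46, 0, 0, 0, 0, -1], [-0.07, 0.57, 0, 0, 0, 0, -1]]]'

```text
time_s: 45.37
ee_pos: [586.0, -51.2, 131.5]
tcp_rot: [-0.001, 0.124, 0.992, 0.0]
force: [0.5, -1.4, -2.9]
finger_gap: 26.6
grip_force: 50.0
```

>>> jog_arm --targets '[[[0, 0, 0, 0, 0, 0, -1], [0, 0, 0, 0, 0, 0, -1], [0, 0, 0, 0, 0, 0, -1], [0, 0, 0, 0, 0, 0, -1], [0, 0, 0, 0, 0, 0, -1]]]'

```text
time_s: 45.78
ee_pos: [585.9, -54.5, 132.4]
tcp_rot: [-0.0, 0.125, 0.992, -0.0]
force: [-0.2, 0.0, -1.8]
finger_gap: 26.5
grip_force: 50.3
```

>>> jog_arm --targets '[[[0, 0, 0, 0, 0, 0, -1], [0, 0, 0, 0, 0, 0, -1], [0, 0, 0, 0, 0, 0, -1], [0, 0, 0, 0, 0, 0, -1], [0, 0, 0, 0, 0, 0, -1]]]'

```text
time_s: 46.2
ee_pos: [586.4, -53.5, 132.8]
tcp_rot: [0.0, 0.124, 0.992, 0.0]
force: [-0.3, 0.0, -2.4]
finger_gap: 26.5
grip_force: 50.3
```

```bash
python3 - <<'E'
from h import *
s=manip.state();print(s["ee_pos"],s["force"],s["finger_gap"])
go([585.3,-52.8,76])
E
```

```text
[586.39721528 -53.49755553 132.82433919] [-0.26526293  0.03174842 -2.38601828] 26.52196666788586
shift [0.0041 0.0013 0.1894]
```

>>> jog_arm --targets '[[[0.002, 0.001, 0.06, 0, 0, 0, -1], [0.002, 0.001, 0.12, 0, 0, 0, -1], [0.002, 0.001, 0.16, 0, 0, 0, -1], [0.002, 0.001, 0.184, 0, 0, 0, -1], [0.002, 0.001, 0.184, 0, 0, 0, -1]]]'

```text
time_s: 46.62
ee_pos: [586.1, -52.8, 77.3]
tcp_rot: [-0.0, 0.124, 0.992, 0.0]
force: [0.3, -0.4, -2.2]
finger_gap: 26.3
grip_force: 50.3
```

>>> jog_arm --targets '[[[0, 0, 0, 0, 0, 0, -1], [0, 0, 0, 0, 0, 0, -1], [0, 0, 0.003, 0, 0, 0, -1], [0, 0, 0.006, 0, 0, 0, -1], [0, 0, 0.006, 0, 0, 0, -1]]]'

```text
time_s: 47.03
ee_pos: [586.3, -52.9, 76.3]
tcp_rot: [0.0, 0.124, 0.992, -0.0]
force: [-1.1, 0.3, 0.8]
finger_gap: 26.7
grip_force: 50.5
```

>>> jog_arm --targets '[[[0, 0, 0.003, 0, 0, 0, -1], [0, 0, 0.003, 0, 0, 0, -1]]]'

```text
time_s: 47.2
ee_pos: [586.8, -53.0, 76.3]
tcp_rot: [0.001, 0.124, 0.992, -0.0]
force: [-1.4, 0.3, 4.6]
finger_gap: 26.5
grip_force: 51.2
```

>>> jog_arm --targets '[[[0, 0, 0, 0, 0, 0, 0.06], [0, 0, 0, 0, 0, 0, 0.06], [0, 0, 0, 0, 0, 0, 0.06], [0, 0, -0.12, 0, 0, 0, 0.06], [0, 0, -0.2, 0, 0, 0, 0.06]]]'

```text
time_s: 47.62
ee_pos: [584.9, -52.6, 134.8]
tcp_rot: [-0.001, 0.124, 0.992, 0.0]
force: [0.7, 0.3, 0.6]
finger_gap: 45.5
grip_force: 0.0
```

>>> jog_arm --targets '[[[0, 0, -0.1, 0, 0, 0, 0.06], [0, -0.13, -0.1, 0, 0, 0, 0.06], [0, -0.26, -0.1, 0, 0, 0, 0.06], [0, -0.39, -0.1, 0, 0, 0, 0.06], [0, -0.52, -0.1, 0, 0, 0, 0.06]]]'

```text
time_s: 48.03
ee_pos: [547.1, -205.3, 165.1]
tcp_rot: [0.0, 0.124, 0.992, -0.0]
force: [0.9, 0.4, 0.1]
finger_gap: 45.3
grip_force: 0.0
```

>>> jog_arm --targets '[[[0.1, -0.13, 0, 0, 0, 0, 0.06], [0.1, -0.26, 0, 0, 0, 0, 0.06], [0.1, -0.26, 0, 0, 0, 0, 0.06], [0.1, -0.26, 0, 0, 0, 0, 0.06], [0.1, -0.26, 0, 0, 0, 0, 0.06]]]'

```text
time_s: 48.45
ee_pos: [499.3, -272.2, 164.8]
tcp_rot: [0.0, 0.125, 0.992, 0.0]
force: [-0.4, -0.1, -0.0]
finger_gap: 45.3
grip_force: 0.0
```

```bash
python3 - <<'E'
from h import *
t=manip.camera("top");sc=manip.camera("scene")
for c,u,m in(("red",[301,233.5],(556.1,54.5)),("yellow",[335.2,244.4],(535.1,-12)),("blue",[355.8,218.5],(586.2,-53.9))):
  for x in blobs(t,c,100)[0]:
    if np.hypot(*(x[0]-u))<4: print(c,x[0],ray("top",x[0],140)[:2].round(1)-m)
cv2.imwrite("pics/t11.png",np.vstack([cv2.resize(t[180:310,130:410],(600,279),interpolation=2),cv2.resize(sc[120:270,250:560],(600,290),interpolation=2)]))
E
```

```text
red [301.9 232.9] [ 0.7 -2.1]
yellow [334.5 244.4] [-0.3  0.5]
blue [355.8 217.9] [0.5 0.9]
```

View pics/t11.png

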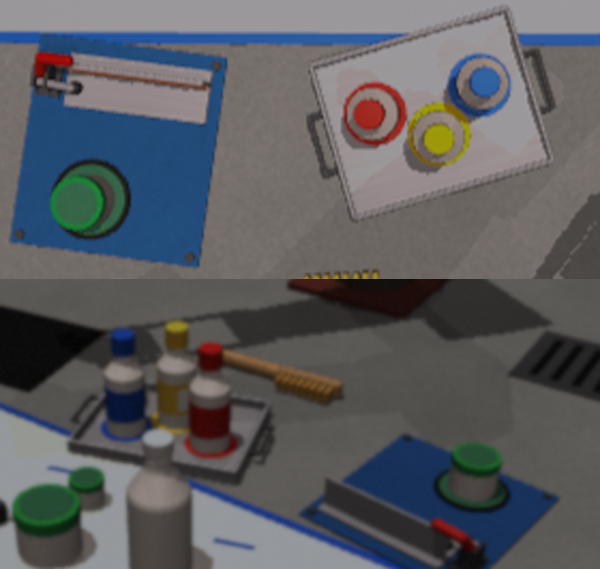

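The bottles stand upright on their own marks, each within about 2 mm. The tub stands on the coaster, the wash bottle is untouched, and the arm is clear. Handing in.

```bash
python3 -c "
from bench import manip
print(manip.hand_in())"
```

```text
the job is handed in; nothing more can be done
None
```

The job is handed in: the tub stands within about 2 mm of the coaster's centre, and each bottle stands upright within about 2 mm of the centre of its own mark; the wash bottle was not touched, and it took about 49 s.

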